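# Pack the sample case, break the lid stay and shut the lid

## Robot

A 7-joint arm with a two-finger parallel gripper is mounted at the origin on the work surface. World frame = base frame: x ahead of the robot, y to its left, z up, the work surface at z = 0. Lengths are in m, angles in rad, forces in N, time in s.
With the tool pointing down it reaches from about 0.425 to 0.875 m from the base axis. Payload 8.4 kg.
Tool frame: the origin (TCP) lies midway between the tips of the shut fingers; the grasp point (between the pads) lies arm.grip_point_offset behind it (arm.grip_point_offset is the distance from the TCP to the grasp point, in m); z points along the fingers, y is the direction in which the jaws open and shut (so a half turn about z gives the same grasp; the last joint's range is limited). The gripper opens to 87 mm and grips with 3 to 60 N. Pads are 19 mm wide; open, the fingers measure 117 mm over their backs; the gripper's body (75 mm by 190 mm) begins 51 mm behind the grasp point.
Start: joints at [1.191, 0.333, 0.04, 1.465, -0.013, 1.343, -0.059], TCP at [0.18, -0.625, 0.223] pointing down, gripper open.
Joint ranges: [-2.58, 2.58], [-0.38, 2.09], [-1.3, 1.39], [0.25, 2.4], [-1.5, 4.64], [0.08, 2.09], [-2.65, 2.65]. Speed limits (rad/s): [2.22, 2.22, 2.79, 2.79, 3.14, 3.14, 3.14].

## Interface

Orientations are given as a rotation vector (axis times angle).
In Python, from bench import monitor, viewer, hand_in, arm gives the robot as it stands.
- The arm moves only by the shell command python3 -m crank 'ROWS'. ROWS is JSON, a list that holds one entry, the list of rows, each a list of 7 numbers: the opening, from 0 (shut) to 1 (fully open), then the shift along the tool's x, y, z in mm, then the turn, a rotation vector about the tool's x, y, z in degrees. In form: [[[grip, dx, dy, dz, wx, wy, wz], ...]]. A call has 1 to 20 rows; each row shifts and turns the commanded pose from where the row before left it, along the tool's axes as they then stand; what a row does not reach is not made up. A row lasts 1/10 s, in which the tool goes at most 50 mm and 8.59 degrees, less where a joint would pass 70% of its speed; a pose out of reach is approached as far as the arm can. A call with a gripper value outside its range is refused whole. The fingers move at their own pace and stop on an object; the grip force is fixed at half the most. Time passes only in rows, so rows that do not move let the fingers close. It gives the time, the measured TCP pose, the force and the opening at its end, in the units of the state.
- monitor.get_obs(): the state, without advancing time (a new reading comes with each control period).
- viewer.read_camera(name): name is "scene" or "top" or "wrist"; returns a dict with "img" (480x640x3 uint8, red, green, blue), "camera_matrix" (3x3 intrinsics, pixels), "D" ([k1, k2, p1, p2, k3] as OpenCV has them; the pictures are not rectified), "rvec" (rotation vector, rad) and "tvec" (3), from world to camera coordinates, as OpenCV has them. Camera axes: x right, y down, z forward; pixel columns grow to the right and rows downward; lengths in m; the calibration is good to about 2 mm. A picture is of the moment at which its call begins. There is no depth.
- hand_in(): hands the job in, once; it reports no verdict.
The state is a dict: "time": time; "joint_positions": joint angles; "qd": joint speeds; "joint_torque": joint torques, N m; "ee_pos": TCP position; "eef_rot": TCP orientation; "contact_force": force on the tool from outside, world axes, zero at the start; "torque": the same for the moment, N m; "grip_width": finger opening in m.
Only numpy, scipy, OpenCV 4.12 (cv2) and the standard library are available. Lean on these libraries where they do the work, as an engineer would, in place of code of your own. Each camera call takes 0.05 s, during which the arm holds its last target.

## Task

Pack the grey transport case for the courier: set every sample pot and every taped stack of small culture dishes upright on the floor of the case, and lay the swab tube and the white cold block flat in it (some of these may be absent today). When all of them are in, press the black pad at the knee of the folding lid stay to break the lock, then gently lower the lid until it is fully shut, without letting it slam. Leave the beaker, timer, wash bottle and marker alone on the bench.

Things in the scene. Friction and masses are not known exactly. Their poses are not given: they have to be found in the camera images.
- case: Grey open transport case, fixed to the bench; origin at the centre of its underside, z up, +y towards the side that carries the stay, +x towards the lid hinge (the side away from the robot and to its right). Outside 220 (x) x 300 (y) x 80 (z) mm, walls and floor 5 mm: inside 210 x 290 mm, floor 5 mm above the bench, rim at 80 mm. It stands differently each time, turned 0.75 to 1.25 rad clockwise seen from above
- lid_hinge (a point): Middle of the lid's hinge line, at case x = +110 mm, y = 0, z = 80 mm; the hinge runs along the case's y
- lid (a joint): Angle of the lid: 0 = standing open, just past upright (1.60 rad above shut), grows as it is lowered, 1.60 = shut flat on the rim. The hinge is stiff (about 0.45 N m of friction), so the lid stays wherever it is left and a push of 2 to 6 N at its edge moves it once the stay is broken. While the stay is locked the lid cannot be lowered: do not force it
- lid_edge (a point): Middle of the lid's free edge, 220 mm from the hinge, half-way through the lid's 10 mm thickness (the lid's inner face is the plane through the hinge line). The lid is 220 x 300 mm, without a handle; standing open its free edge is 300 mm above the bench. Push it from behind (its outer face) over and down
- knee (a joint): Bend of the folding stay at its knee: 0 = locked (knee a little past straight, bulging up and to the front, against its stop); it is straight at 0.14 and broken beyond that; it grows to about 2.9 as the lid shuts. The knee folds downwards and towards the hinge, and takes a push of a few newtons; a light spring holds it locked, and pulls it back to the lock if it is let go before about 0.35. Stay and lid move together: folding the knee to 0.7 lowers the lid by about 0.1 rad
- knee_pad (a point): Middle of the round black thumb pad at the knee, a bar 22 mm across and 44 mm long along the case's y, standing out beside the case; when locked it is about 131 mm above the bench. Its middle is 190 mm from the case's middle plane (case y = +190 mm); press it downwards from above. It swings on a circle of 99 mm radius about the stay's lower pivot, which is at case x = -20 mm, z = 60 mm
- washbottle: White wash bottle, 66 mm across, 170 mm tall, a bystander; origin at the centre of its underside
- beaker_mid (a point): Glass beaker (empty, open), 54 mm across, 70 mm tall, a bystander among the samples; point at its centre, 35 mm up
- timer_mid (a point): Flat white bench timer, 50 x 50 x 26 mm with a small greenish window, a bystander among the samples; point at its centre
- marker: Marker pen with black cap, 132 mm long, a bystander lying near the robot; origin under its middle
- pot1_mid (a point): Round sample pot with white screw lid, 54 mm across, 58 mm tall, standing upright (its z axis up), about 100 g; point at its centre, 29 mm above its underside. May be absent (None). The two pots are alike
- pot2_mid (a point): Round sample pot with white screw lid, 54 mm across, 58 mm tall, standing upright (its z axis up), about 100 g; point at its centre, 29 mm above its underside. May be absent (None). The two pots are alike
- dishes1_mid (a point): Stack of four small culture dishes held together by a paper band, one solid piece, 56 mm across, 48 mm tall, standing upright (its z axis up), about 90 g; point at its centre, 24 mm above its underside. May be absent (None). The two stacks are alike
- dishes2_mid (a point): Stack of four small culture dishes held together by a paper band, one solid piece, 56 mm across, 48 mm tall, standing upright (its z axis up), about 90 g; point at its centre, 24 mm above its underside. May be absent (None). The two stacks are alike
- swab_mid (a point): Swab transport tube lying flat: clear tube 18 mm across with square white ends 22 x 22 mm, 131 mm long in all along its x axis, about 50 g; point at its centre, 11 mm above its underside. May be absent (None)
- coldblock_mid (a point): White cold block (hard, ribbed slab) lying flat: 110 mm along its x axis, 54 mm along its y axis, 28 mm thick, about 250 g; point at its centre, 14 mm above its underside. May be absent (None)
There are look-alikes about, which are no part of the job. Leave any turquoise look-alike of the part that bears dishes2_mid alone.

How it is judged:
By the outcome, as a careful person would: the job done as asked, in the order asked, and still so for the second after the job is handed in, with the robot touching nothing.
Of pot1, pot2, dishes1, dishes2, swab, coldblock only 4 to 6 are there at a start; the rules pass over those that are not, and their reading is None.
At some moment in a run one of pot1, pot2, dishes1, dishes2, swab, coldblock may be knocked a few centimetres aside while the robot is not near it.
It also fails if it takes over 210 s, if anything falls off the work surface, if the arm or the gripper's body presses on something with over 40 N, if the wrist force passes 120 N, or if a joint passes its speed limit or range.

## Working session

There is one attempt and no reset: what is moved stays moved. The work goes in short steps, Python scripts to look and compute and a shell command to move; the robot and the scene stay as the last step left them, time stands still between calls to the robot, and variables do not carry over. Pictures are saved under pics/ and viewed, and the job is handed in when it is done.

```bash
ls; mkdir -p pics
python3 - <<'E'
from bench import monitor, viewer, arm
import cv2
o=monitor.get_obs()
for k,v in o.items(): print(k,v)
print(arm.grip_point_offset,[a for a in dir(arm) if a[0]!='_'])
for n in("scene","top","wrist"):
    c=viewer.read_camera(n); cv2.imwrite(f"pics/{n}0.png",c["img"][:,:,::-1]); print(n,c["camera_matrix"],c["D"],c["rvec"],c["tvec"])
E
```

```text
pics
time 0.0
joint_positions [ 1.19081891  0.33389566  0.03986875  1.46628259 -0.01338576  1.34327936
 -0.05845448]
qd [ 7.63015683e-04 -4.78230133e-04 -2.50259553e-03 -6.56079137e-05
 -6.69952428e-04 -1.92948402e-03 -1.54542602e-04]
joint_torque [ 2.84086436e-04 -6.56353641e+01  1.33527339e+00 -4.03804028e+01
 -5.97307761e-02  4.44753072e-02  1.60470227e-04]
ee_pos [ 0.17995671 -0.62410544  0.22166352]
eef_rot [-3.10912990e+00 -4.39434390e-01  5.37494528e-04]
contact_force [-0.04039308 -0.24969128  0.21997411]
torque [ 0.04369035 -0.02906913  0.03959417]
grip_width 0.08663596460199162
0.0187 ['PlanningError', 'grip_point_offset']
scene [[464.89623128   0.         313.5203529 ]
 [  0.         464.89623128 239.36928322]
 [  0.           0.           1.        ]] [-0.10281786  0.          0.          0.          0.        ] [ 1.28927622  2.40766751 -0.80317529] [ 0.25794305 -0.25393158  1.42820588]
top [[536.01454582   0.         327.15209235]
 [  0.         536.01454582 242.58480816]
 [  0.           0.           1.        ]] [0.04749721 0.         0.         0.         0.        ] [ 2.19414898 -2.21882585  0.06419139] [0.0098428  0.50549805 1.28135867]
wrist [[357.58498817   0.         317.41366077]
 [  0.         357.58498817 239.77102334]
 [  0.           0.           1.        ]] [0.00126988 0.         0.         0.         0.        ] [-2.33810488  1.76010619  0.23278577] [-0.64817624 -0.02985522  0.39075138]
```

View pics/scene0.png

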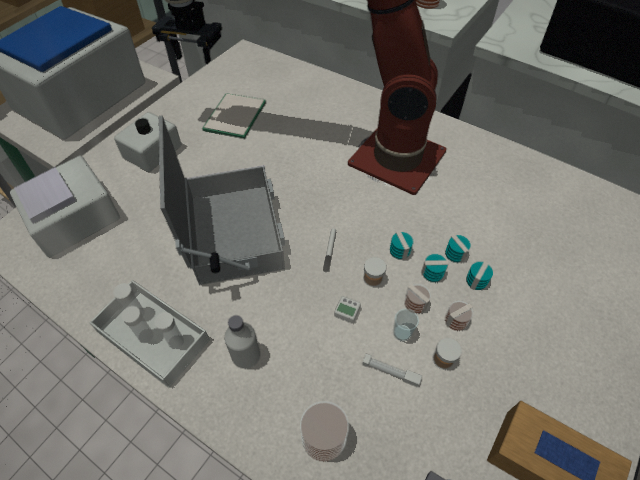

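View pics/top0.png

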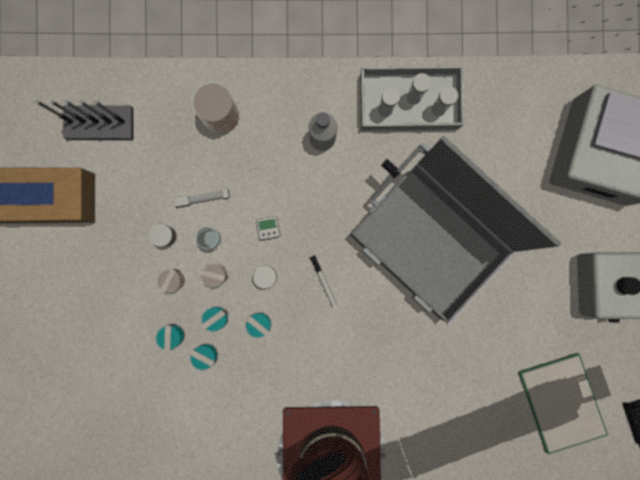

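View pics/wrist0.png

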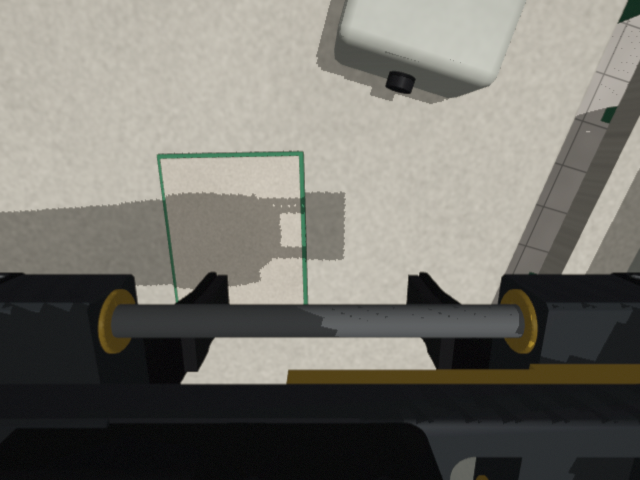

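```bash
cat > h.py <<'E'
import numpy as np, cv2
from scipy.spatial.transform import Rotation as R
from bench import monitor, viewer, arm
def cam(n):
    c=viewer.read_camera(n); return c
def ray(c,uv,z):
    K=np.array(c["camera_matrix"]);D=np.array(c["D"])
    p=cv2.undistortPoints(np.array([[uv]],float),K,D)[0,0]
    Rm=cv2.Rodrigues(np.array(c["rvec"],float))[0];t=np.array(c["tvec"],float).ravel()
    d=Rm.T@np.array([p[0],p[1],1.]);o=-Rm.T@t
    return o+d*(z-o[2])/d[2]
def proj(c,P):
    return cv2.projectPoints(np.array(P,float).reshape(-1,1,3),np.array(c["rvec"],float),np.array(c["tvec"],float),np.array(c["camera_matrix"]),np.array(c["D"]))[0][:,0]
def crop(c,x0,x1,y0,y1,s,name):
    im=c["img"][y0:y1,x0:x1,::-1]; cv2.imwrite(f"pics/{name}.png",cv2.resize(im,None,fx=s,fy=s,interpolation=cv2.INTER_CUBIC))
def st():
    o=monitor.get_obs(); r=R.from_rotvec(o["eef_rot"]);M=r.as_matrix()
    yaw=np.degrees(np.arctan2(M[1,0],M[0,0]))
    print("t %.2f tcp %s yaw(x) %.2f zax %s F %s w %.4f"%(o["time"],np.round(o["ee_pos"],4),yaw,np.round(M[:,2],3),np.round(o["contact_force"],1),o["grip_width"]))
    return o,M
def to(P,yaw=None):
    """tool-frame shift (mm) and wz (deg) to reach TCP P, with tool down, yaw of x axis"""
    o,M=st(); d=np.array(P)-o["ee_pos"]
    print("shift in tool mm",np.round(M.T@d*1000,1))
    if yaw is not None:
        a=np.radians(yaw); x=np.array([np.cos(a),np.sin(a),0]);z=np.array([0,0,-1.]);T=np.stack([x,np.cross(z,x),z],1)
        print("turn tool deg",np.round(np.degrees(R.from_matrix(M.T@T).as_rotvec()),2),"shift in final axes",np.round(T.T@d*1000,1))
E
python3 - <<'E'
from h import *
c=cam("top");crop(c,140,300,180,380,3.5,"t1") if False else crop(c,140,300,180,380,3,"t1")
crop(c,340,560,120,330,2.8,"t2")
s=cam("scene");crop(s,340,510,220,400,3.2,"s1")
crop(s,150,300,110,300,3,"s2"); crop(s,80,270,270,400,3,"s3")
o=-cv2.Rodrigues(c["rvec"])[0].T@c["tvec"];print(o)
for uv in [(161,236),(264,277)]: print(ray(c,uv,.058))
for uv in [(170,280),(213,275)]: print(ray(c,uv,.048))
print(ray(c,(202,198),.02)); st()
E
```

```text
[0.44943508 0.02340673 1.30190838]
[0.52287378 0.38748475 0.058     ]
[0.42552185 0.15173923 0.058     ]
[0.42122533 0.36956963 0.048     ]
[0.4314763  0.27081109 0.048     ]
[0.61498546 0.30194934 0.02      ]
t 0.25 tcp [ 0.1801 -0.6243  0.2221] yaw(x) 16.08 zax [-0.     0.001 -1.   ] F [0.  0.  0.4] w 0.0870
```

View pics/t1.png

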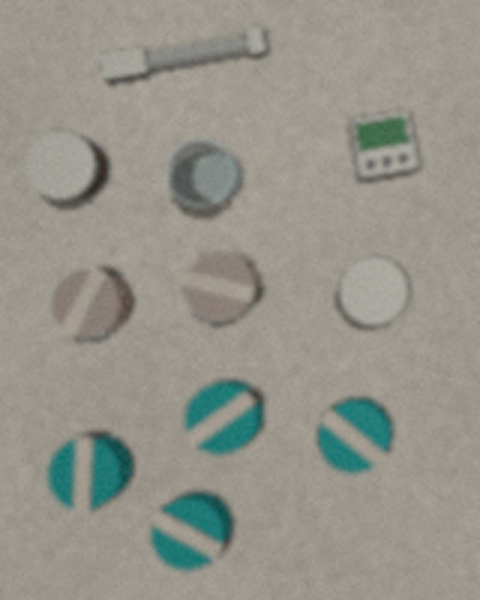

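View pics/t2.png

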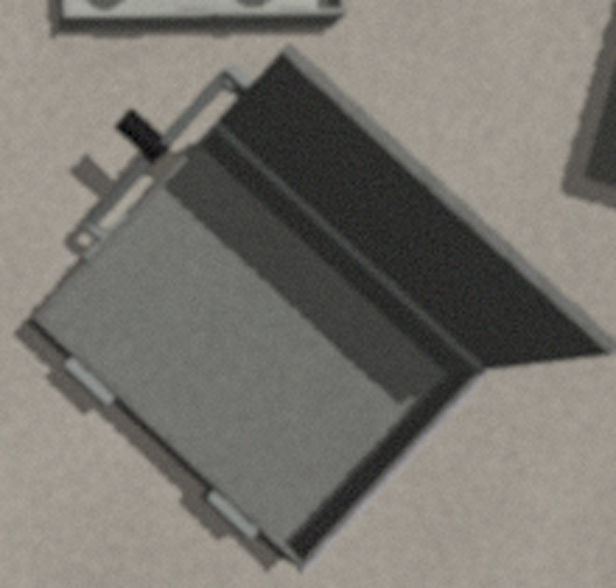

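View pics/s1.png

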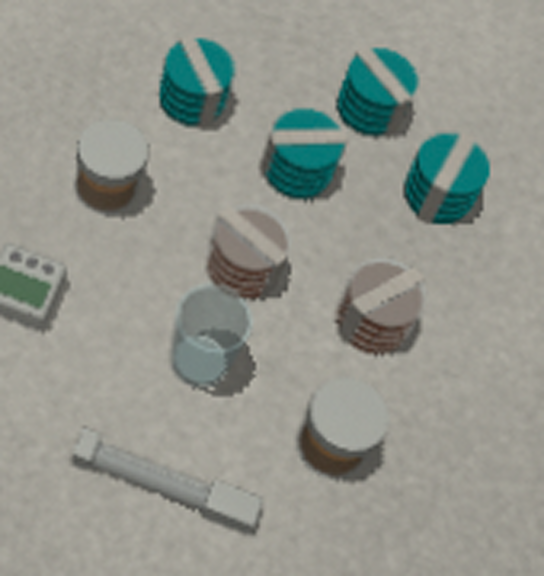

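View pics/s2.png

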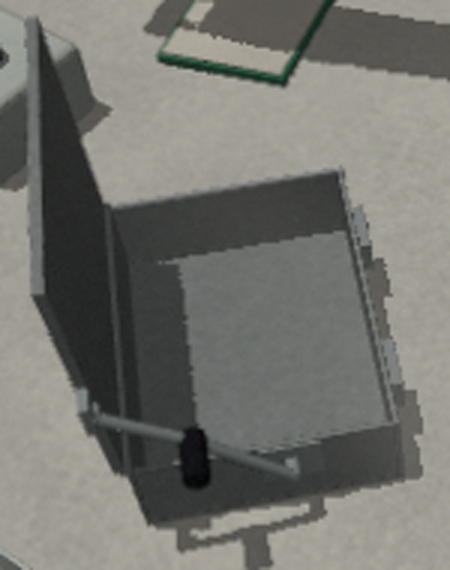

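View pics/s3.png

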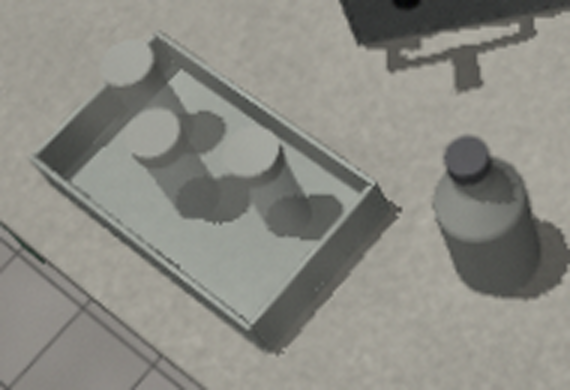

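Run:
```python
from h import *
from scipy.optimize import least_squares
c=cam("top");s=cam("scene")
cor=np.array([[-.11,.15,.08],[-.11,-.15,.08],[.11,-.15,.08],[.11,.15,.08]])
ut=np.array([[28,320],[300,562],[485,368],[215,125]])/2.8+[340,120]
us=np.array([[396,423],[342,170],[107,208],[128,470]])/3+[150,110]
def W(p,P):
    r=R.from_euler('z',p[2]).as_matrix(); return P@r.T+[p[0],p[1],0]
for nm,f in (("top",lambda p:(proj(c,W(p,cor))-ut).ravel()),("both",lambda p:np.r_[(proj(c,W(p,cor))-ut).ravel(),(proj(s,W(p,cor))-us).ravel()])):
    q=least_squares(f,[.45,-.25,-1.0],loss='soft_l1'); print(nm,q.x,np.round(q.fun.reshape(-1,2),1))
p=q.x; np.save("case.npy",p)
pad=[-.02+np.sqrt(.099**2-.071**2),.19,.131]
pts=[[-.11,.15,.08],[-.11,-.15,.08],[.11,-.15,.08],[.11,.15,.08],[.0525,.19,.131],[-.02,.15,.06],[-.105,-.145,.005],[-.105,.145,.005],[.105,-.145,.005]]
for n,cc in(("ct",c),("cs",s)):
    im=cc["img"][:,:,::-1].copy(); im=cv2.resize(im,None,fx=3,fy=3)
    for u in proj(cc,W(p,np.array(pts))): cv2.circle(im,tuple(int(round(v*3+1)) for v in u),3,(0,0,255),-1)
    x0,y0=((340,120) if n=="ct" else (150,110)); cv2.imwrite(f"pics/{n}.png",im[y0*3:y0*3+600,x0*3:x0*3+700])
print("pads",W(p,np.array([[.049,.19,.131]])))
def two(ut,us,z):
    print(np.round(ray(c,ut,z),4),np.round(ray(s,us,z),4))
S=lambda x,y:(np.array([x,y])/3.2+[340,220])
T=lambda x,y:(np.array([x,y])/3+[140,180])
two(T(64,167),S(346,413),.058)
two(T(373,291),S(112,149),.058)
two(T(88,303),S(380,293),.048)
two(T(218,287),S(249,238),.048)
two(T(123,64),S(233,504),.022);two(T(257,41),S(86,443),.022)
st()
```

```text
top [ 0.49967086 -0.23311401 -0.75665418] [[ 0.6 -0.7]
 [ 0.9  2.5]
 [-0.4  0.5]
 [-1.4 -1.3]]
both [ 0.50037301 -0.23247323 -0.76110429] [[ 0.3 -1.4]
 [ 0.2  2.2]
 [-0.7  0.5]
 [-1.3 -1.7]
 [ 1.  -0.5]
 [-0.2 -1.5]
 [-0.6 -1.1]
 [-0.9  0.6]]
pads [[ 0.66689975 -0.12869537  0.131     ]]
[0.5236 0.3867 0.058 ] [0.5272 0.3918 0.058 ]
[0.4255 0.151  0.058 ] [0.4282 0.1543 0.058 ]
[0.4189 0.3711 0.048 ] [0.4236 0.3742 0.048 ]
[0.4299 0.2716 0.048 ] [0.4346 0.2743 0.048 ]
[0.6071 0.3511 0.022 ] [0.6107 0.3554 0.022 ]
[0.6247 0.2454 0.022 ] [0.6271 0.2502 0.022 ]
t 0.35 tcp [ 0.1801 -0.6244  0.2223] yaw(x) 16.09 zax [-0.  0. -1.] F [0.  0.6 0. ] w 0.0872
```

View pics/ct.png

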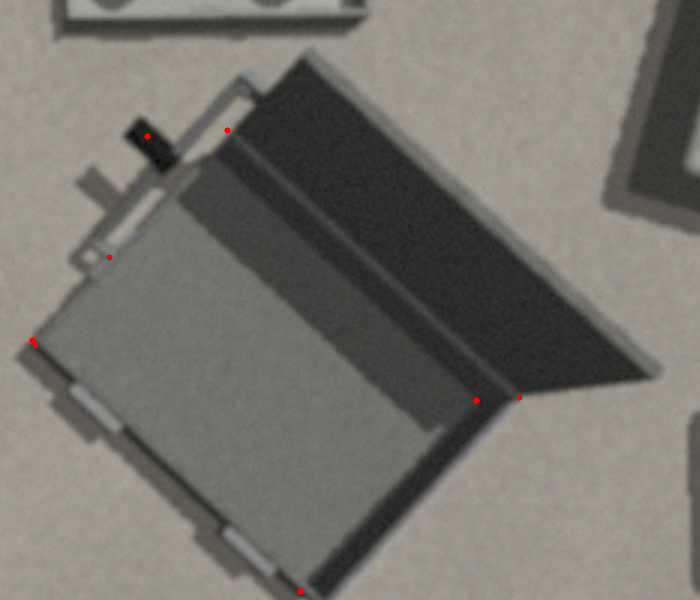

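View pics/cs.png

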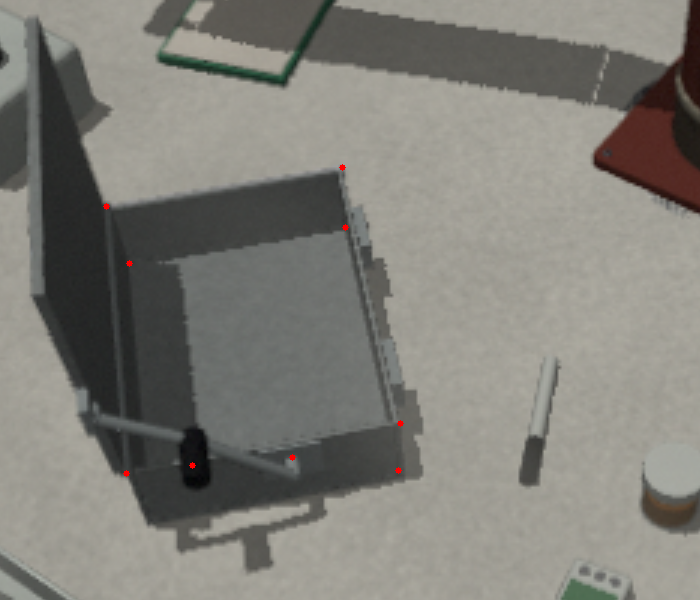

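```bash
python3 -m crank '[[[1,28,-34,0,0,0,0],[1,28,-34,0,0,0,0],[1,28,-34,0,0,0,0],[1,28,-34,0,0,0,0],[1,28,-34,0,0,0,0],[1,28,-34,0,0,0,0],[1,28,-34,0,0,0,0],[1,28,-34,0,0,0,0],[1,28,-34,0,0,0,0],[1,28,-34,0,0,0,0]]]'; python3 -c "
from h import *
o,M=st();print(o['joint_positions'])
to([.46,.15,.18],136.4)"
```

```text
time: 1.35
ee_pos: [0.3553, -0.2186, 0.2228]
eef_rot: [3.11, 0.439, 0.001]
contact_force: [0.9, 0.4, 0.6]
grip_width: 0.087
t 1.35 tcp [ 0.3553 -0.2186  0.2228] yaw(x) 16.08 zax [ 0.    -0.001 -1.   ] F [0.9 0.4 0.6] w 0.0870
[ 0.80807259 -0.13440367 -0.32802272  1.97232275 -0.04442261  1.29608488
 -0.79535502]
t 1.35 tcp [ 0.3553 -0.2186  0.2228] yaw(x) 16.08 zax [ 0.    -0.001 -1.   ] F [0.9 0.4 0.6] w 0.0870
shift in tool mm [ 202.7 -325.2   42.6]
turn tool deg [ 4.0000e-02  4.0000e-02 -1.2032e+02] shift in final axes [178.4 339.1  42.8]
```

```bash
python3 -m crank '[[[1,20,-32,0,0,0,0],[1,20,-32,0,0,0,0],[1,20,-32,0,0,0,0],[1,20,-32,0,0,0,0],[1,20,-32,0,0,0,0],[1,0,0,0,0,0,-8.5],[1,0,0,0,0,0,-8.5],[1,0,0,0,0,0,-8.5],[1,0,0,0,0,0,-8.5],[1,0,0,0,0,0,-8.5],[1,0,0,0,0,0,-8.5],[1,0,0,0,0,0,-8.5],[1,0,0,0,0,0,-8.5],[1,0,0,0,0,0,-8.5],[1,0,0,0,0,0,-8.5],[1,0,0,0,0,0,-8.5],[1,0,0,0,0,0,-8.5],[1,0,0,0,0,0,-8.5],[1,0,0,0,0,0,-8.5]]]'; python3 -c "
from h import *
c=cam('wrist'); cv2.imwrite('pics/w1.png',c['img'][:,:,::-1])
c=cam('top'); cv2.imwrite('pics/t3.png',c['img'][:,:,::-1])
o,M=st();print(o['joint_positions'])
to([.427,.1527,.12],136.4)"
```

```text
time: 3.25
ee_pos: [0.4066, -0.0388, 0.2227]
eef_rot: [1.191, 2.907, 0.0]
contact_force: [-1.0, 0.3, -1.2]
grip_width: 0.0869
t 3.35 tcp [ 0.4067 -0.0388  0.2227] yaw(x) 135.24 zax [ 0. -0. -1.] F [-1.   0.6  0.4] w 0.0872
[ 0.45048886 -0.15368228 -0.41269347  1.98456808 -0.06370838  1.2982541
  0.8488413 ]
t 3.35 tcp [ 0.4067 -0.0388  0.2227] yaw(x) 135.24 zax [ 0. -0. -1.] F [-1.   0.6  0.4] w 0.0872
shift in tool mm [120.4 150.2 102.7]
turn tool deg [ 0.01  0.01 -1.16] shift in final axes [117.3 152.7 102.7]
```

View pics/w1.png

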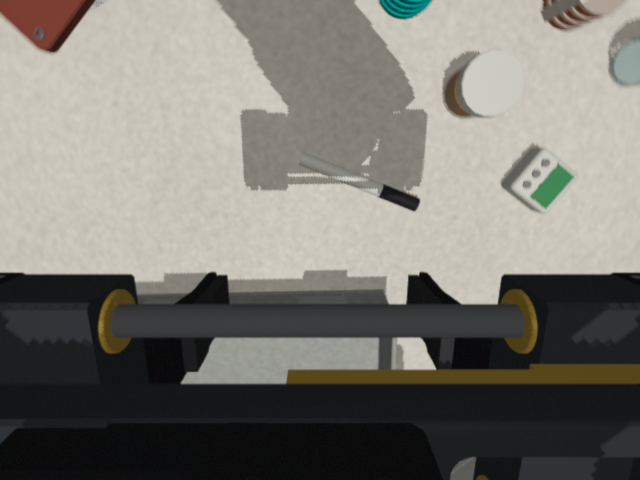

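View pics/t3.png

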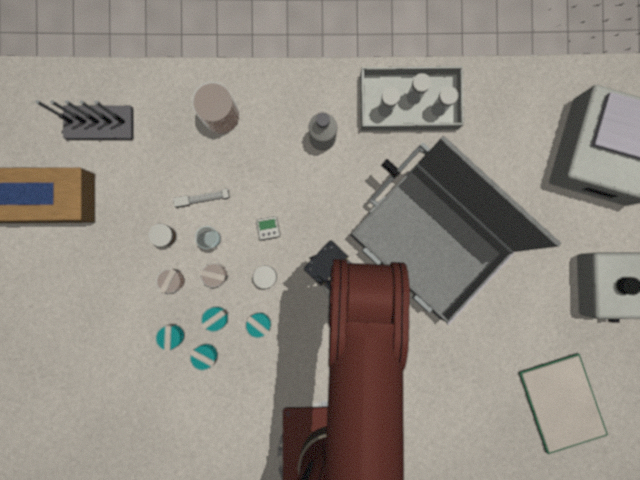

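```bash
python3 -c "
from h import *
c=cam('wrist'); print(ray(c,(490,84),.058))
to([.427,.1527,.12],136.4)"
python3 -m crank '[[[1,30,38,15,0,0,-1.2],[1,30,38,15,0,0,0],[1,30,38,15,0,0,0],[1,28,38,15,0,0,0],[1,0,0,0,0,0,0],[1,0,0,0,0,0,0]]]'; python3 -c "
from h import *
c=cam('wrist'); cv2.imwrite('pics/w2.png',c['img'][:,:,::-1])
to([.427,.1527,.025],136.4)"
```

```text
[0.42540135 0.15043437 0.058     ]
t 3.40 tcp [ 0.4067 -0.0387  0.2227] yaw(x) 134.92 zax [ 0. -0. -1.] F [-0.5  0.7  0.1] w 0.0871
shift in tool mm [121.2 149.5 102.7]
turn tool deg [ 0.01  0.02 -1.48] shift in final axes [117.3 152.6 102.7]
time: 4.0
ee_pos: [0.4268, 0.1514, 0.1628]
eef_rot: [-1.171, -2.914, 0.0]
contact_force: [-0.5, -0.4, -0.2]
grip_width: 0.0871
t 4.05 tcp [0.4272 0.1502 0.1631] yaw(x) 136.13 zax [-0.001 -0.    -1.   ] F [-0.2 -0.1 -0.6] w 0.0869
shift in tool mm [  1.8   1.7 138.1]
turn tool deg [-0.02 -0.02 -0.27] shift in final axes [  1.8   1.6 138.1]
```

View pics/w2.png

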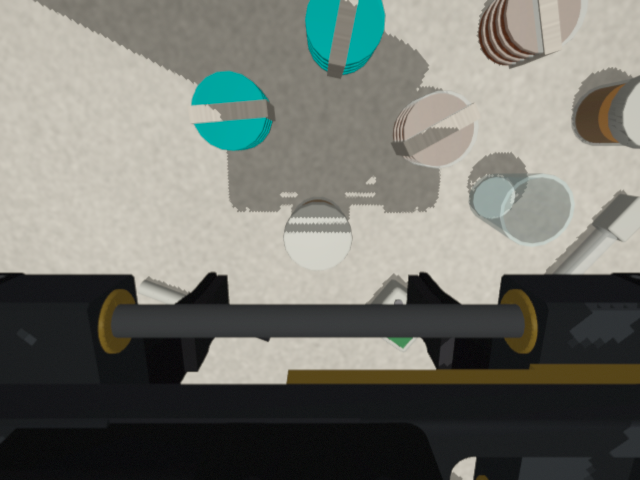

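```bash
python3 -c "
from h import *
c=cam('wrist'); print(ray(c,(318,235),.058), proj(c,[[.427,.1527,.058]]))
to([.427,.1517,.022],136.4)"
```

```text
[0.42601186 0.15361546 0.058     ] [[318.03302039 236.69524785]]
t 4.10 tcp [0.4274 0.1496 0.1633] yaw(x) 136.09 zax [ 0. -0. -1.] F [ 0.5 -0.6 -0.2] w 0.0868
shift in tool mm [  1.8   1.2 141.3]
turn tool deg [-0.01  0.01 -0.31] shift in final axes [  1.7   1.2 141.3]
```

```bash
python3 -m crank '[[[1,2,2.5,25,0,0,0],[1,0,0,35,0,0,0],[1,0,0,35,0,0,0],[1,0,0,30,0,0,0],[1,0,0,16,0,0,0],[1,0,0,0,0,0,0],[0.2,0,0,0,0,0,0],[0.2,0,0,0,0,0,0],[0.2,0,0,0,0,0,0],[0.2,0,0,0,0,0,0],[0.2,0,0,0,0,0,0],[0.2,0,0,0,0,0,0]]]';  python3 -c "
from h import *
st()"
```

```text
time: 5.3
ee_pos: [0.4276, 0.1536, 0.0226]
eef_rot: [1.17, 2.915, -0.0]
contact_force: [-0.9, -1.8, 6.0]
grip_width: 0.0532
t 5.30 tcp [0.4276 0.1536 0.0226] yaw(x) 136.28 zax [ 0. -0. -1.] F [-0.9 -1.8  6. ] w 0.0532
```

```bash
python3 -m crank '[[[0.2,0,0,-40,0,0,0],[0.2,0,0,-45,0,0,0],[0.2,0,0,-45,0,0,0],[0.2,0,0,-40,0,0,0],[0.2,0,0,0,0,0,0]]]';  python3 -c "
from h import *
p=np.load('case.npy')
def W(x,y): return (R.from_euler('z',p[2]).apply([x,y,0])+[p[0],p[1],0])[:2]
for n,q in dict(A=(-.06,-.095),B=(.03,-.095),C=(-.05,-.015),D=(-.05,.095),S=(.015,.04)).items(): w=W(*q);print(n,w,np.hypot(*w))
a=W(-.06,-.095)
to([*a,.19],136.4)"
```

```text
time: 5.8
ee_pos: [0.4302, 0.155, 0.1973]
eef_rot: [1.167, 2.909, 0.007]
contact_force: [0.1, 0.8, -1.1]
grip_width: 0.0535
A [ 0.39140498 -0.25987705] 0.4698233044589582
B [ 0.45657171 -0.32195198] 0.5586687780318929
C [ 0.45382344 -0.20884828] 0.49957313930479147
D [ 0.5296928  -0.12920005] 0.5452220832897873
S [ 0.53882299 -0.21385606] 0.5797108107759504
t 5.80 tcp [0.4302 0.155  0.1973] yaw(x) 136.29 zax [ 0.008  0.001 -1.   ] F [ 0.1  0.8 -1.1] w 0.0535
shift in tool mm [-258.6 -326.7    6.4]
turn tool deg [ 0.39  0.29 -0.11] shift in final axes [-258.1 -327.2    7.3]
```

```bash
python3 -m crank '[[[0.2,-29,-28,0,0,0,0],[0.2,-29,-28,0,0,0,0],[0.2,-29,-28,0,0,0,0],[0.2,-29,-28,0,0,0,0],[0.2,-29,-28,0,0,0,0],[0.2,-19,-31,0,0,0,0],[0.2,-19,-31,0,0,0,0],[0.2,-19,-31,0,0,0,0],[0.2,-19,-31,0,0,0,0],[0.2,-19,-31,0,0,0,0],[0.2,-18,-31,0,0,0,0],[0.2,0,0,0,0,0,0],[0.2,0,0,0,0,0,0]]]';  python3 -c "
from h import *
c=cam('top');crop(c,320,560,120,340,2.5,'t4')
to([.3914,-.2599,.029],136.4)"
```

```text
time: 7.1
ee_pos: [0.3882, -0.2602, 0.191]
eef_rot: [-1.171, -2.913, -0.001]
contact_force: [-0.6, 0.3, -1.0]
grip_width: 0.0533
t 7.15 tcp [ 0.3886 -0.2594  0.1913] yaw(x) 136.30 zax [-0.001  0.001 -1.   ] F [-0.7  0.6 -1.6] w 0.0533
shift in tool mm [ -2.6   1.5 162.3]
turn tool deg [ 0.01 -0.09 -0.1 ] shift in final axes [ -2.4   1.5 162.3]
```

View pics/t4.png

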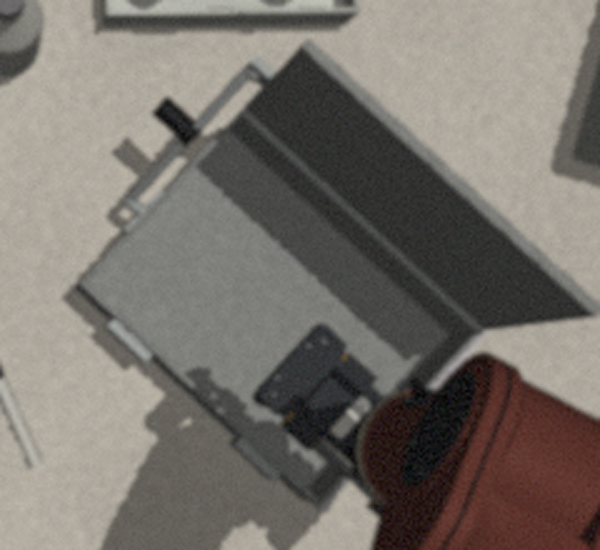

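```bash
python3 -m crank '[[[0.2,-2,1,40,0,0,0],[0.2,0,0,40,0,0,0],[0.2,0,0,40,0,0,0],[0.2,0,0,25,0,0,0],[0.2,0,0,12,0,0,0],[0.2,0,0,0,0,0,0],[0.2,0,0,0,0,0,0]]]';  python3 -c "
from h import *
c=cam('scene');cv2.imwrite('pics/s5.png',c['img'][:,:,::-1]);
crop(c,120,420,60,300,2.5,'s5')
st()"
```

```text
time: 7.85
ee_pos: [0.3918, -0.2607, 0.0362]
eef_rot: [1.168, 2.915, -0.0]
contact_force: [-0.3, 0.5, -1.4]
grip_width: 0.0534
t 7.90 tcp [ 0.392  -0.2611  0.0366] yaw(x) 136.31 zax [ 0.002 -0.001 -1.   ] F [-0.7 -0.3 -0.6] w 0.0533
```

View pics/s5.png

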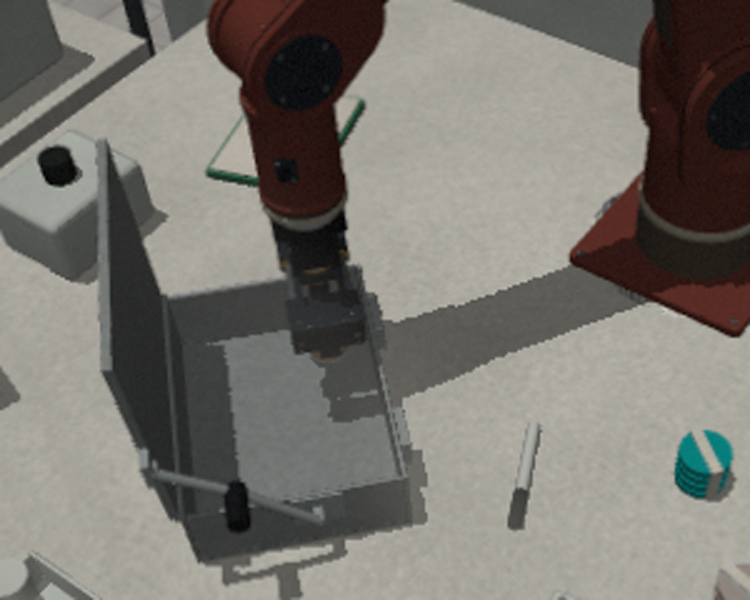

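```bash
python3 -m crank '[[[0.2,0,0,4,0,0,0],[0.2,0,0,4.5,0,0,0],[0.2,0,0,0,0,0,0],[0.76,0,0,0,0,0,0],[0.76,0,0,0,0,0,0],[0.76,0,0,0,0,0,0],[0.76,0,0,0,0,0,0],[0.76,0,0,-15,0,0,0],[0.76,0,0,-40,0,0,0],[0.76,0,0,-50,0,0,0],[0.76,0,0,-50,0,0,0],[0.76,0,0,0,0,0,0]]]';  python3 -c "
from h import *
c=cam('top');crop(c,140,300,180,380,3,'t5')
crop(c,320,560,120,340,2.5,'t5b')
st();to([.432,.273,.17],136.4)"
```

```text
time: 9.1
ee_pos: [0.394, -0.2626, 0.1885]
eef_rot: [1.166, 2.906, -0.003]
contact_force: [0.7, 0.3, -0.5]
grip_width: 0.0661
t 9.15 tcp [ 0.3927 -0.2619  0.1852] yaw(x) 136.28 zax [ 0.006 -0.004 -1.   ] F [ 0.1 -0.3 -0.9] w 0.0660
t 9.15 tcp [ 0.3927 -0.2619  0.1852] yaw(x) 136.28 zax [ 0.006 -0.004 -1.   ] F [ 0.1 -0.3 -0.9] w 0.0660
shift in tool mm [341.3 413.7  13.4]
turn tool deg [ 0.07  0.37 -0.12] shift in final axes [340.4 414.5  15.2]
```

View pics/t5.png

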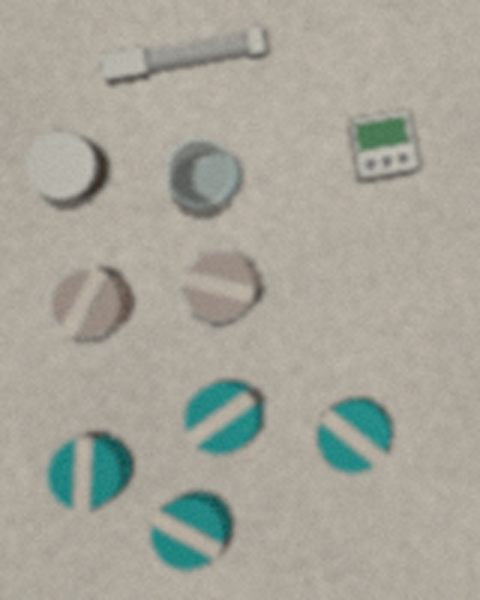

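View pics/t5b.png

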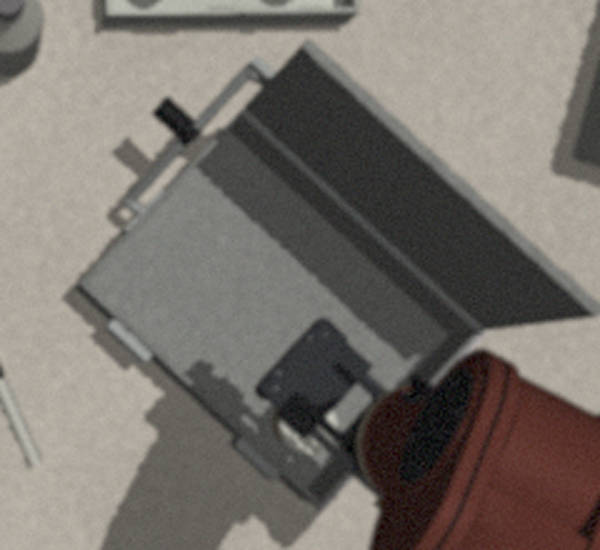

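```bash
python3 -m crank '[[[0.9,25,38,0,0,0,0],[0.9,25,38,0,0,0,0],[0.9,25,38,0,0,0,0],[0.9,25,38,0,0,0,0],[0.9,25,38,0,0,0,0],[0.9,25,38,0,0,0,0],[0.9,32,31,0,0,0,0],[0.9,32,31,0,0,0,0],[0.9,32,31,0,0,0,0],[0.9,32,31,0,0,0,0],[0.9,32,31,0,0,0,0],[0.9,30,31,0,0,0,0],[0.9,0,0,0,0,0,0],[0.9,0,0,0,0,0,0]]]';  python3 -c "
from h import *
c=cam('wrist'); cv2.imwrite('pics/w3.png',c['img'][:,:,::-1]);print(proj(c,[[.432,.273,.048]]))
to([.432,.273,.015],136.4)"
```

```text
time: 10.55
ee_pos: [0.4302, 0.2739, 0.1803]
eef_rot: [-1.165, -2.915, 0.002]
contact_force: [-0.2, -0.9, -0.7]
grip_width: 0.0783
[[317.03663128 233.30515446]]
t 10.60 tcp [0.4307 0.2726 0.1804] yaw(x) 136.30 zax [-0.002 -0.001 -1.   ] F [ 0.8 -0.3 -0.7] w 0.0781
shift in tool mm [ -0.8   1.6 165.4]
turn tool deg [-0.12 -0.05 -0.1 ] shift in final axes [ -0.7   1.2 165.4]
```

View pics/w3.png

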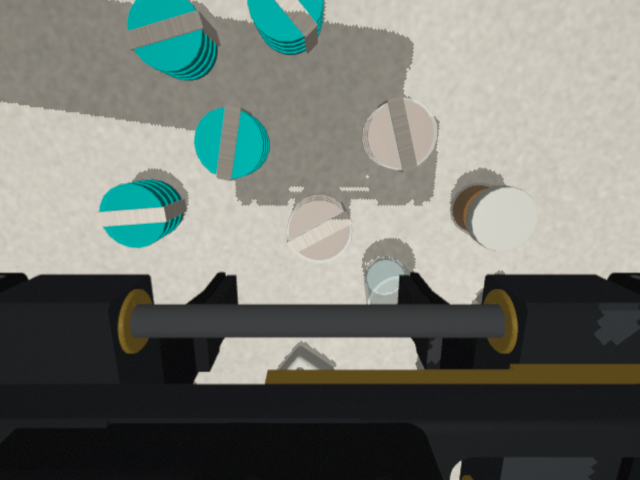

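```bash
python3 -c "
from h import *
c=cam('wrist'); print(ray(c,(319,228.5),.048))
c=cam('top'); print(ray(c,np.array([202,175])/3+[140,180],.07))
s=cam('scene'); print(ray(s,np.array([212,317])/3.2+[340,220],.07))
"
```

```text
[0.43076356 0.27569841 0.048     ]
[0.51572886 0.27919897 0.07      ]
[0.51899785 0.28328249 0.07      ]
```

```bash
python3 -m crank '[[[0.8,1,1.5,35,0,0,0],[0.8,0,0,40,0,0,0],[0.8,0,0,40,0,0,0],[0.8,0,0,32,0,0,0],[0.8,0,0,16,0,0,0],[0.8,0,0,2,0,0,0],[0.2,0,0,0,0,0,0],[0.2,0,0,0,0,0,0],[0.2,0,0,0,0,0,0],[0.2,0,0,0,0,0,0],[0.2,0,0,0,0,0,0]]]';  python3 -c "
from h import *
st()"
```

```text
time: 11.85
ee_pos: [0.4325, 0.2755, 0.0182]
eef_rot: [1.169, 2.914, 0.002]
contact_force: [-1.8, -1.6, 8.2]
grip_width: 0.0555
t 11.85 tcp [0.4325 0.2755 0.0182] yaw(x) 136.27 zax [ 0.002  0.001 -1.   ] F [-1.8 -1.6  8.2] w 0.0555
```

```bash
python3 -m crank '[[[0.2,0,0,-30,0,0,0],[0.2,0,0,-45,0,0,0],[0.2,0,0,-45,0,0,0],[0.2,0,0,-45,0,0,0],[0.2,-34,-31,0,0,0,0],[0.2,-34,-31,0,0,0,0],[0.2,-34,-31,0,0,0,0],[0.2,-34,-31,0,0,0,0],[0.2,-34,-31,0,0,0,0],[0.2,-34,-31,0,0,0,0],[0.2,-34,-31,0,0,0,0],[0.2,-34,-31,0,0,0,0],[0.2,-34,-31,0,0,0,0],[0.2,-34,-31,0,0,0,0],[0.2,-34,-31,0,0,0,0],[0.2,-34,-31,0,0,0,0],[0.2,0,0,0,0,0,0],[0.2,0,0,0,0,0,0]]]';  python3 -c "
from h import *
c=cam('top');crop(c,320,560,120,340,2.5,'t6')
c=cam('scene');crop(c,120,420,60,300,2.5,'s6')
to([.4697,-.2792,.025],136.4)"
```

```text
time: 13.65
ee_pos: [0.4691, -0.2765, 0.1818]
eef_rot: [1.173, 2.915, 0.001]
contact_force: [0.6, 0.4, -1.5]
grip_width: 0.0552
t 13.75 tcp [ 0.4697 -0.2744  0.182 ] yaw(x) 136.37 zax [ 0.  0. -1.] F [ 0.2  0.4 -1.3] w 0.0555
shift in tool mm [ -3.3  -3.5 157. ]
turn tool deg [ 0.04  0.   -0.03] shift in final axes [ -3.3  -3.4 157. ]
```

View pics/t6.png

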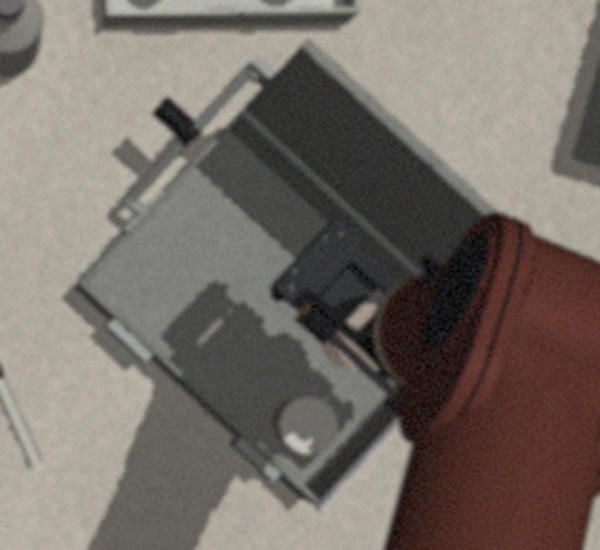

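View pics/s6.png

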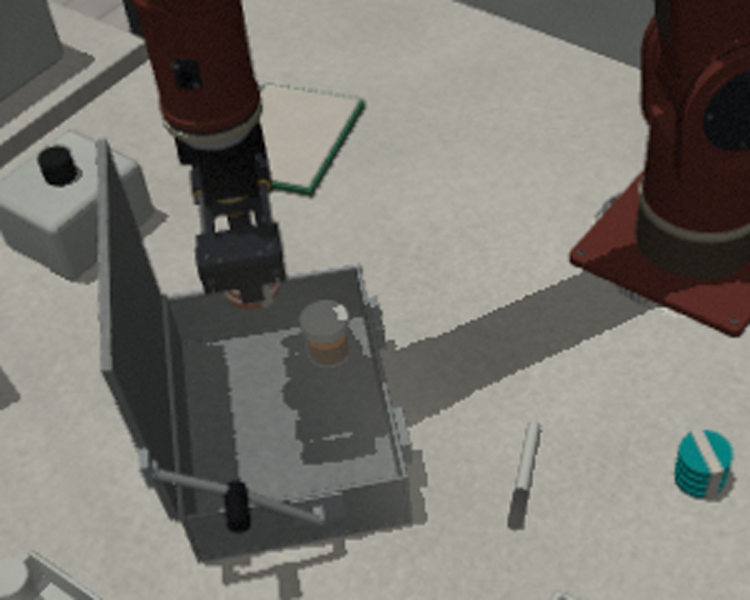

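```bash
python3 -c "
from h import *
c=cam('wrist');o=-cv2.Rodrigues(c['rvec'])[0].T@c['tvec'];b,M=st();print(M.T@(o-b['ee_pos']))
to([.4697,-.2792,.025],136.4)"
```

```text
t 13.80 tcp [ 0.4698 -0.2742  0.1821] yaw(x) 136.41 zax [ 0.001  0.    -1.   ] F [ 0.8  0.4 -0.8] w 0.0555
[ 0.06986261  0.00097672 -0.16194481]
t 13.80 tcp [ 0.4698 -0.2742  0.1821] yaw(x) 136.41 zax [ 0.001  0.    -1.   ] F [ 0.8  0.4 -0.8] w 0.0555
shift in tool mm [ -3.4  -3.7 157. ]
turn tool deg [0.03 0.01 0.01] shift in final axes [ -3.4  -3.7 157.1]
```

```bash
python3 -m crank '[[[0.2,-3,-4,35,0,0,0],[0.2,0,0,35,0,0,0],[0.2,0,0,30,0,0,0],[0.2,0,0,20,0,0,0],[0.2,0,0,15,0,0,0],[0.2,0,0,10,0,0,0],[0.2,0,0,0,0,0,0]]]';  python3 -c "
from h import *
c=cam('scene');crop(c,120,420,60,300,2.5,'s7')
to([.4697,-.2792,.0245],136.4)"
```

```text
time: 14.5
ee_pos: [0.4685, -0.28, 0.036]
eef_rot: [-1.168, -2.915, -0.001]
contact_force: [0.3, 0.4, -1.0]
grip_width: 0.0554
t 14.55 tcp [ 0.469  -0.2804  0.0369] yaw(x) 136.32 zax [ 0.  0. -1.] F [ 0.1 -1.2 -0.5] w 0.0554
shift in tool mm [ 0.3  1.3 12.4]
turn tool deg [ 0.01 -0.   -0.08] shift in final axes [ 0.3  1.3 12.4]
```

View pics/s7.png

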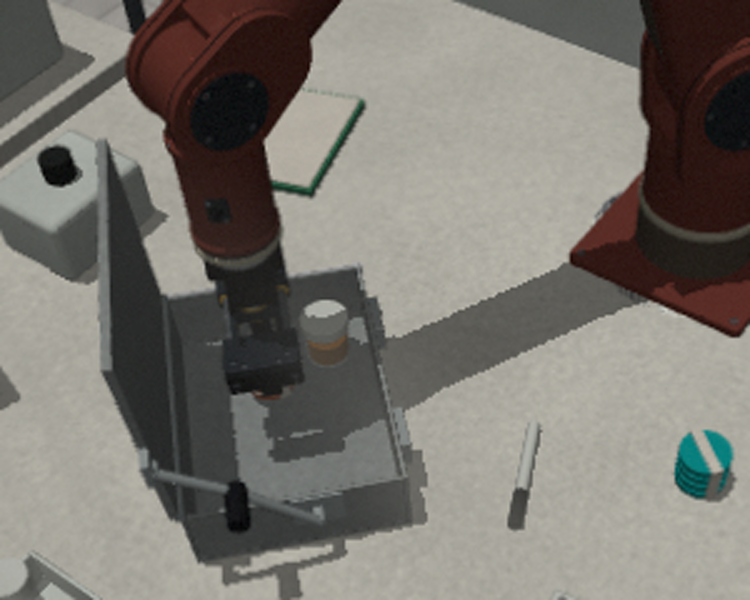

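```bash
python3 -m crank '[[[0.2,0,0,7,0,0,0],[0.2,0,0,5.5,0,0,0],[0.2,0,0,0,0,0,0],[0.2,0,0,0,0,0,0]]]'; python3 -m crank '[[[0.78,0,0,0,0,0,0],[0.78,0,0,0,0,0,0],[0.78,0,0,0,0,0,0],[0.78,0,0,0,0,0,0],[0.78,0,0,-15,0,0,0],[0.78,0,0,-40,0,0,0],[0.78,0,0,-50,0,0,0],[0.78,0,0,-50,0,0,0],[0.78,0,0,0,0,0,0]]]';  python3 -c "
from h import *
c=cam('top');crop(c,140,300,180,380,3,'t7')
crop(c,320,560,120,340,2.5,'t7b')
to([.421,.3725,.17],136.4)"
```

```text
time: 14.95
ee_pos: [0.4688, -0.2807, 0.0242]
eef_rot: [1.17, 2.916, 0.0]
contact_force: [-0.7, 0.7, -0.5]
grip_width: 0.0554
time: 15.85
ee_pos: [0.4723, -0.2822, 0.1879]
eef_rot: [1.165, 2.905, -0.003]
contact_force: [0.2, -0.9, 0.3]
grip_width: 0.0682
t 15.90 tcp [ 0.4709 -0.2816  0.1844] yaw(x) 136.29 zax [ 0.007 -0.004 -1.   ] F [ 0.1  0.1 -0.8] w 0.0678
shift in tool mm [488.2 438.4  11.3]
turn tool deg [ 0.09  0.45 -0.11] shift in final axes [487.2 439.3  14.4]
```

View pics/t7.png

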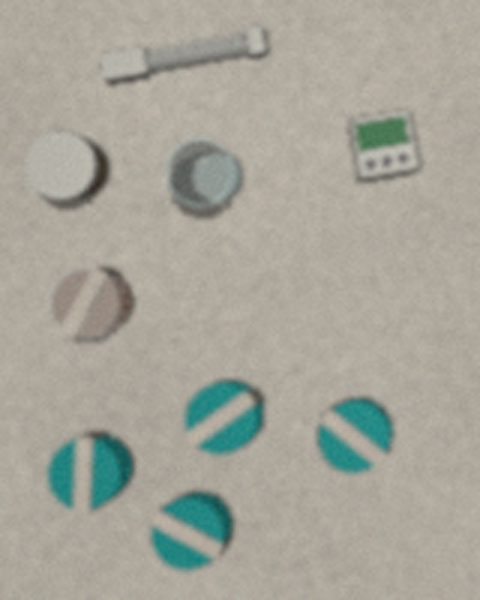

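Unchanged: dish stack at crop (88,303), pot at (65,167), swab in place. On to the second stack.

```bash
python3 -m crank '[[[0.9,35,31,0,0,0,0],[0.9,35,31,0,0,0,0],[0.9,35,31,0,0,0,0],[0.9,35,31,0,0,0,0],[0.9,35,31,0,0,0,0],[0.9,35,31,0,0,0,0],[0.9,35,31,0,0,0,0],[0.9,35,32,0,0,0,0],[0.9,35,32,0,0,0,0],[0.9,35,32,0,0,0,0],[0.9,35,32,0,0,0,0],[0.9,35,32,0,0,0,0],[0.9,35,32,0,0,0,0],[0.9,33,32,0,0,0,0],[0.9,0,0,0,0,0,0],[0.9,0,0,0,0,0,0]]]';  python3 -c "
from h import *
c=cam('wrist'); cv2.imwrite('pics/w4.png',c['img'][:,:,::-1]);print(proj(c,[[.421,.3725,.048]]))
to([.421,.3725,.018],136.4)"
```

```text
time: 17.5
ee_pos: [0.4196, 0.3761, 0.1786]
eef_rot: [-1.165, -2.916, 0.002]
contact_force: [0.0, -0.9, -0.3]
grip_width: 0.0782
[[314.2718472  235.46971338]]
t 17.55 tcp [0.4205 0.3747 0.1787] yaw(x) 136.32 zax [-0.001 -0.001 -1.   ] F [ 0.5 -1.7  0. ] w 0.0782
shift in tool mm [ -1.9  -1.  160.7]
turn tool deg [-0.09  0.   -0.08] shift in final axes [ -1.9  -1.2 160.7]
```

View pics/w4.png

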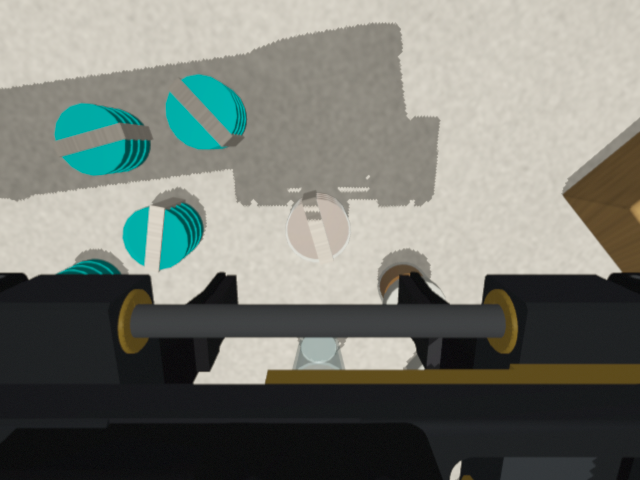

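```bash
python3 -c "
from h import *
c=cam('wrist'); P=ray(c,(318,227.5),.048);print(P)
to([(P[0]+.421)/2,(P[1]+.3725)/2,.018],136.4)"
```

```text
[0.41917928 0.37800708 0.048     ]
t 17.60 tcp [0.421  0.3739 0.1788] yaw(x) 136.22 zax [-0.    -0.001 -1.   ] F [ 0.6 -0.7  0.3] w 0.0786
shift in tool mm [  1.7   0.5 160.8]
turn tool deg [-0.07  0.04 -0.18] shift in final axes [  1.6   0.3 160.8]
```

```bash
python3 -m crank '[[[0.85,3,1,35,0,0,0],[0.85,0,0,40,0,0,0],[0.85,0,0,40,0,0,0],[0.85,0,0,30,0,0,0],[0.85,0,0,14,0,0,0],[0.85,0,0,2,0,0,0],[0.2,0,0,0,0,0,0],[0.2,0,0,0,0,0,0],[0.2,0,0,0,0,0,0],[0.2,0,0,0,0,0,0],[0.2,0,0,0,0,0,0],[0.2,0,0,0,0,0,0]]]';  python3 -c "
from h import *
st();to([.455,.155,.18],136.4)"
```

```text
time: 18.8
ee_pos: [0.42, 0.3785, 0.0195]
eef_rot: [1.169, 2.914, 0.002]
contact_force: [-1.3, -2.1, 8.0]
grip_width: 0.0551
t 18.80 tcp [0.42   0.3785 0.0195] yaw(x) 136.28 zax [ 0.002  0.001 -1.   ] F [-1.3 -2.1  8. ] w 0.0551
t 18.80 tcp [0.42   0.3785 0.0195] yaw(x) 136.28 zax [ 0.002  0.001 -1.   ] F [-1.3 -2.1  8. ] w 0.0551
shift in tool mm [-179.9 -137.1 -160.6]
turn tool deg [ 0.09  0.05 -0.12] shift in final axes [-179.5 -137.7 -160.5]
```

```bash
python3 -m crank '[[[0.2,0,0,-30,0,0,0],[0.2,0,0,-45,0,0,0],[0.2,0,0,-45,0,0,0],[0.2,0,0,-45,0,0,0],[0.2,-33,-30,0,0,0,0],[0.2,-33,-30,0,0,0,0],[0.2,-33,-30,0,0,0,0],[0.2,-33,-30,0,0,0,0],[0.2,-33,-30,0,0,0,0],[0.2,-33,-30,0,0,0,0],[0.2,-33,-30,0,0,0,0],[0.2,-33,-30,0,0,0,0],[0.2,-33,-30,0,0,0,0],[0.2,-33,-30,0,0,0,0],[0.2,-33,-30,0,0,0,0],[0.2,-33,-30,0,0,0,0],[0.2,-33,-30,0,0,0,0],[0.2,0,0,0,0,0,0],[0.2,0,0,0,0,0,0]]]';  python3 -c "
from h import *
to([.4593,-.2002,.026],136.4)"
```

```text
time: 20.7
ee_pos: [0.4598, -0.2007, 0.1833]
eef_rot: [-1.172, -2.915, -0.001]
contact_force: [0.5, 0.5, -0.7]
grip_width: 0.0555
t 20.70 tcp [ 0.4598 -0.2007  0.1833] yaw(x) 136.18 zax [ 0.     0.001 -1.   ] F [ 0.5  0.5 -0.7] w 0.0555
shift in tool mm [  0.6  -0.  157.3]
turn tool deg [ 0.03 -0.02 -0.22] shift in final axes [  0.7   0.  157.3]
```

```bash
python3 -m crank '[[[0.2,-1,-1,35,0,0,0],[0.2,0,0,35,0,0,0],[0.2,0,0,35,0,0,0],[0.2,0,0,25,0,0,0],[0.2,0,0,15,0,0,0],[0.2,0,0,7,0,0,0],[0.2,0,0,5,0,0,0],[0.2,0,0,0,0,0,0],[0.2,0,0,0,0,0,0]]]'; python3 -c "
from h import *
to([.4593,-.2002,.025],136.4)"
```

```text
time: 21.6
ee_pos: [0.4606, -0.2016, 0.0271]
eef_rot: [1.169, 2.915, -0.0]
contact_force: [-0.3, 0.1, -1.0]
grip_width: 0.0553
t 21.60 tcp [ 0.4606 -0.2016  0.0271] yaw(x) 136.31 zax [ 0.001 -0.001 -1.   ] F [-0.3  0.1 -1. ] w 0.0553
shift in tool mm [1.9 0.2 2.1]
turn tool deg [ 0.03  0.07 -0.09] shift in final axes [1.9 0.2 2.1]
```

```bash
python3 -m crank '[[[0.2,0,0,2,0,0,0],[0.2,0,0,0,0,0,0],[0.78,0,0,0,0,0,0],[0.78,0,0,0,0,0,0],[0.78,0,0,0,0,0,0],[0.78,0,0,0,0,0,0],[0.78,0,0,-15,0,0,0],[0.78,0,0,-40,0,0,0],[0.78,0,0,-50,0,0,0],[0.78,0,0,-50,0,0,0],[0.78,0,0,0,0,0,0]]]';  python3 -c "
from h import *
c=cam('top');crop(c,140,300,180,380,3,'t8')
crop(c,320,560,120,340,2.5,'t8b')
c=cam('scene');crop(c,120,420,60,300,2.5,'s8')
to([.5255,.389,.18],136.4)"
```

```text
time: 22.7
ee_pos: [0.4634, -0.2028, 0.1862]
eef_rot: [1.165, 2.906, -0.001]
contact_force: [1.1, 0.0, -0.7]
grip_width: 0.0678
t 22.80 tcp [ 0.4605 -0.202   0.1804] yaw(x) 136.28 zax [ 0.002 -0.001 -1.   ] F [ 0.5 -0.7  0. ] w 0.0679
shift in tool mm [ 3.615e+02  4.720e+02 -3.000e-01]
turn tool deg [ 0.03  0.15 -0.12] shift in final axes [3.605e+02 4.728e+02 4.000e-01]
```

View pics/t8.png

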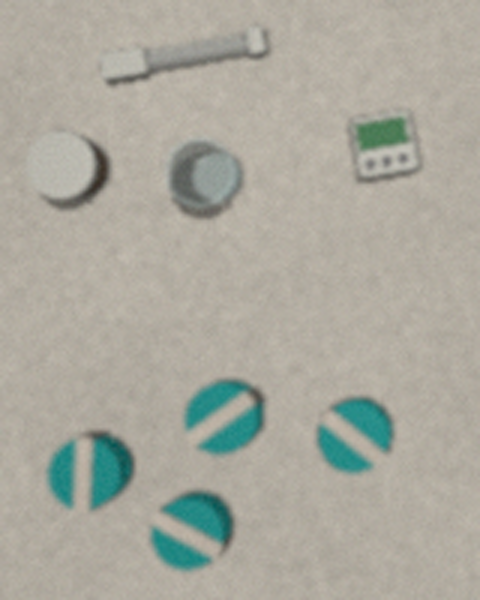

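View pics/s8.png

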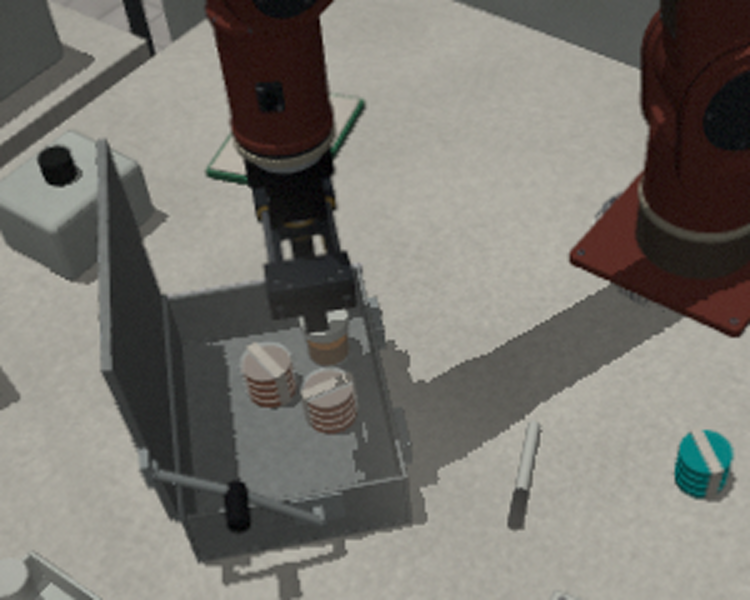

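```bash
python3 -m crank '[[[0.9,26,34,0,0,0,0],[0.9,26,34,0,0,0,0],[0.9,26,34,0,0,0,0],[0.9,26,34,0,0,0,0],[0.9,26,34,0,0,0,0],[0.9,26,34,0,0,0,0],[0.9,26,34,0,0,0,0],[0.9,26,34,0,0,0,0],[0.9,26,34,0,0,0,0],[0.9,26,34,0,0,0,0],[0.9,26,34,0,0,0,0],[0.9,26,34,0,0,0,0],[0.9,26,34,0,0,0,0],[0.9,24,31,0,0,0,0],[0.9,0,0,0,0,0,0],[0.9,0,0,0,0,0,0]]]';  python3 -c "
from h import *
c=cam('wrist'); cv2.imwrite('pics/w5.png',c['img'][:,:,::-1]);print(proj(c,[[.5255,.389,.058]]))
to([.5255,.389,.022],136.4)"
```

```text
time: 24.4
ee_pos: [0.5237, 0.3911, 0.1769]
eef_rot: [-1.165, -2.915, 0.004]
contact_force: [0.7, -0.9, -0.4]
grip_width: 0.0781
[[316.05581654 238.16958892]]
t 24.45 tcp [0.5245 0.3897 0.1773] yaw(x) 136.32 zax [-0.002 -0.002 -1.   ] F [ 0.5 -0.  -0.6] w 0.0781
shift in tool mm [ -1.3   0.6 155.3]
turn tool deg [-0.16 -0.03 -0.08] shift in final axes [ -1.2   0.2 155.3]
```

View pics/w5.png

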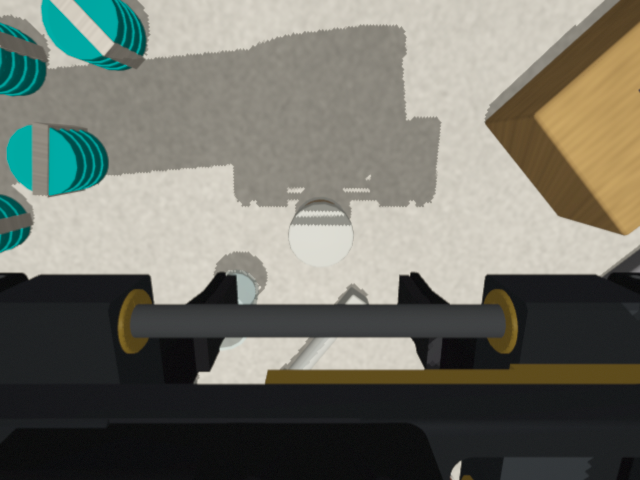

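```bash
python3 -m crank '[[[0.85,2,3,35,0,0,0],[0.85,0,0,40,0,0,0],[0.85,0,0,40,0,0,0],[0.85,0,0,27,0,0,0],[0.85,0,0,12,0,0,0],[0.85,0,0,2,0,0,0],[0.2,0,0,0,0,0,0],[0.2,0,0,0,0,0,0],[0.2,0,0,0,0,0,0],[0.2,0,0,0,0,0,0],[0.2,0,0,0,0,0,0],[0.2,0,0,0,0,0,0]]]';  python3 -c "
from h import *
to([.5297,-.1292,.18],136.4)"
```

```text
time: 25.65
ee_pos: [0.5262, 0.3943, 0.0245]
eef_rot: [1.169, 2.915, 0.002]
contact_force: [-1.4, -1.8, 6.8]
grip_width: 0.0533
t 25.65 tcp [0.5262 0.3943 0.0245] yaw(x) 136.28 zax [ 0.001  0.    -1.   ] F [-1.4 -1.8  6.8] w 0.0533
shift in tool mm [-364.4 -375.7 -155.8]
turn tool deg [ 0.07  0.04 -0.12] shift in final axes [-363.5 -376.7 -155.5]
```

```bash
python3 -m crank '[[[0.2,0,0,-30,0,0,0],[0.2,0,0,-45,0,0,0],[0.2,0,0,-45,0,0,0],[0.2,0,0,-45,0,0,0],[0.2,-27,-29.5,0,0,0,0],[0.2,-27,-29.5,0,0,0,0],[0.2,-27,-29.5,0,0,0,0],[0.2,-27,-29.5,0,0,0,0],[0.2,-27,-29.5,0,0,0,0],[0.2,-27,-29.5,0,0,0,0],[0.2,-27,-29.5,0,0,0,0],[0.2,-27,-29.5,0,0,0,0],[0.2,-27,-29.5,0,0,0,0],[0.2,-27,-29.5,0,0,0,0],[0.2,-27,-29.5,0,0,0,0],[0.2,-27,-29.5,0,0,0,0],[0.2,-27,-29.5,0,0,0,0],[0.2,0,0,0,0,0,0],[0.2,0,0,0,0,0,0]]]';  python3 -c "
from h import *
c=cam('top');crop(c,320,560,120,340,2.5,'t9')
c=cam('scene');crop(c,120,420,60,300,2.5,'s9')
to([.5162,-.1259,.031],136.4)"
```

```text
time: 27.55
ee_pos: [0.5142, -0.1264, 0.1882]
eef_rot: [-1.172, -2.915, -0.0]
contact_force: [-0.7, 0.2, 0.1]
grip_width: 0.0536
t 27.65 tcp [ 0.5146 -0.1244  0.1883] yaw(x) 136.38 zax [ 0.  0. -1.] F [ 0.2  0.5 -1.1] w 0.0533
shift in tool mm [-2.200e+00 -1.000e-01  1.573e+02]
turn tool deg [ 0.03 -0.   -0.02] shift in final axes [ -2.2   0.  157.3]
```

View pics/t9.png

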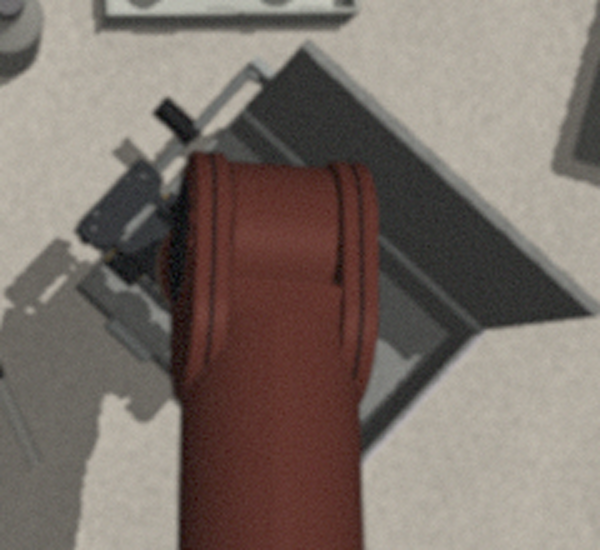

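View pics/s9.png

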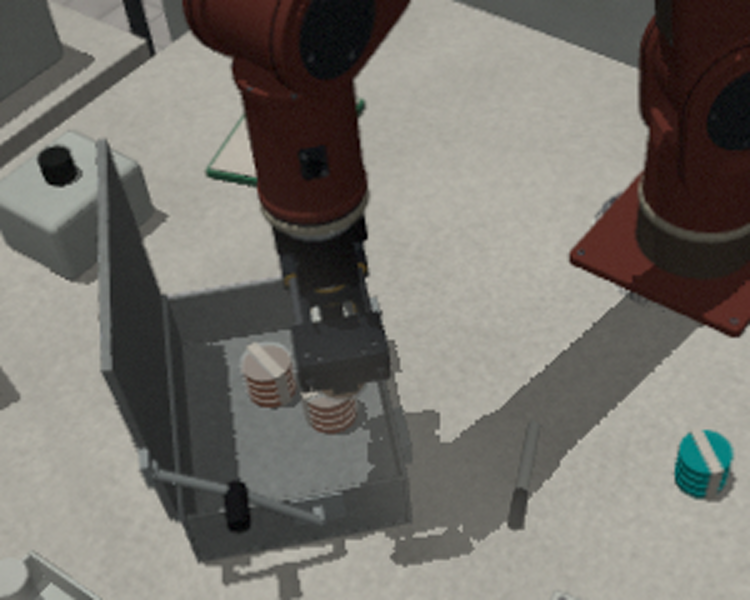

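```bash
python3 -m crank '[[[0.2,-2,0,35,0,0,0],[0.2,0,0,35,0,0,0],[0.2,0,0,35,0,0,0],[0.2,0,0,25,0,0,0],[0.2,0,0,15,0,0,0],[0.2,0,0,7,0,0,0],[0.2,0,0,3,0,0,0],[0.2,0,0,0,0,0,0],[0.2,0,0,0,0,0,0]]]'; python3 -c "
from h import *
c=cam('scene');crop(c,120,420,60,300,2.5,'s10')
to([.5162,-.1259,.0305],136.4)"
```

```text
time: 28.55
ee_pos: [0.5167, -0.1273, 0.0343]
eef_rot: [1.169, 2.914, 0.0]
contact_force: [-0.2, -0.8, -0.2]
grip_width: 0.0531
t 28.60 tcp [ 0.5166 -0.1274  0.0343] yaw(x) 136.28 zax [ 0.002 -0.001 -1.   ] F [ 0.2  0.2 -1.2] w 0.0532
shift in tool mm [1.3 0.8 3.7]
turn tool deg [ 0.04  0.09 -0.12] shift in final axes [1.3 0.8 3.8]
```

View pics/s10.png

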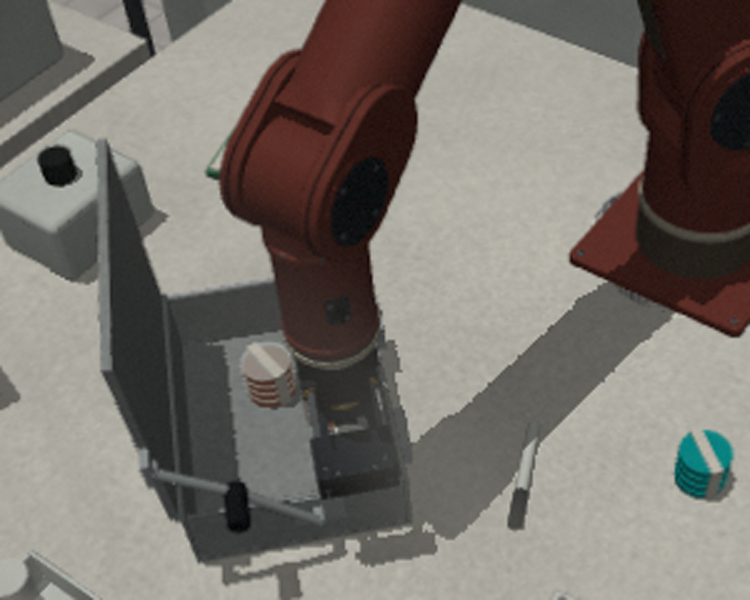

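```bash
python3 -m crank '[[[0.2,0,0,4,0,0,0],[0.2,0,0,0,0,0,0],[0.76,0,0,0,0,0,0],[0.76,0,0,0,0,0,0],[0.76,0,0,0,0,0,0],[0.76,0,0,0,0,0,0],[0.76,0,0,-15,0,0,0],[0.76,0,0,-40,0,0,0],[0.76,0,0,-50,0,0,0],[0.76,0,0,-50,0,0,0],[0.76,0,0,0,0,0,0]]]';  python3 -c "
from h import *
c=cam('top');crop(c,140,300,180,280,4,'t10')
c=cam('scene');crop(c,120,420,60,300,2.5,'s11')
to([.6168,.3055,.19],99.1)"
```

```text
time: 29.7
ee_pos: [0.5196, -0.1273, 0.1925]
eef_rot: [1.164, 2.905, 0.001]
contact_force: [-0.3, -0.1, 0.0]
grip_width: 0.0662
t 29.80 tcp [ 0.5167 -0.1273  0.1864] yaw(x) 136.29 zax [ 0.003 -0.001 -1.   ] F [-0.5 -0.6 -1. ] w 0.0663
shift in tool mm [226.7 382.1  -3.9]
turn tool deg [ 0.13  0.16 37.19] shift in final axes [411.5 167.3  -3.6]
```

View pics/t10.png

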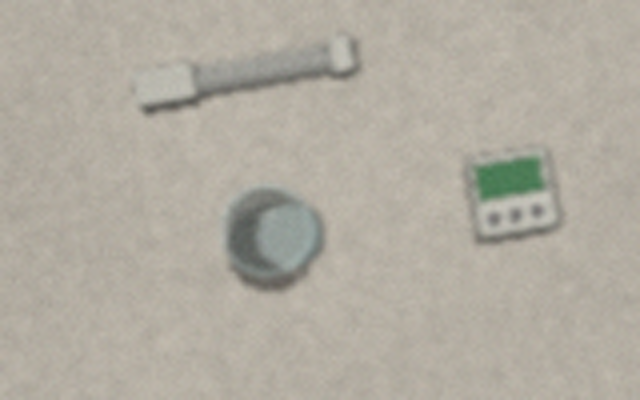

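View pics/s11.png

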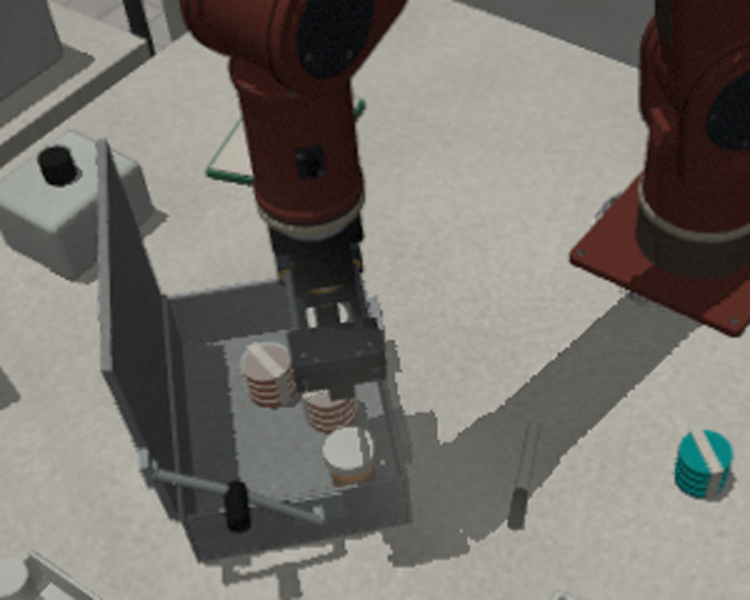

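```bash
python3 -m crank '[[[0.8,19,32,0,0,0,0],[0.8,19,32,0,0,0,0],[0.8,19,32,0,0,0,0],[0.8,19,32,0,0,0,0],[0.8,19,32,0,0,0,0],[0.8,19,32,0,0,0,0],[0.8,19,32,0,0,0,0],[0.8,19,32,0,0,0,0],[0.8,19,32,0,0,0,0],[0.8,19,32,0,0,0,0],[0.8,19,32,0,0,0,0],[0.8,17,30,0,0,0,0],[0.6,0,0,0,0,0,7.4],[0.6,0,0,0,0,0,7.4],[0.6,0,0,0,0,0,7.4],[0.6,0,0,0,0,0,7.4],[0.6,0,0,0,0,0,7.6],[0.6,0,0,0,0,0,0],[0.6,0,0,0,0,0,0]]]';  python3 -c "
from h import *
c=cam('wrist'); cv2.imwrite('pics/w6.png',c['img'][:,:,::-1]);print(proj(c,[[.6168,.3055,.012]]))
to([.6168,.3055,.007],99.1)"
```

```text
time: 31.7
ee_pos: [0.616, 0.3049, 0.1832]
eef_rot: [-2.033, -2.394, 0.002]
contact_force: [-1.4, -0.2, 0.4]
grip_width: 0.0525
[[317.89029541 221.51182298]]
t 31.75 tcp [0.6161 0.305  0.1834] yaw(x) 99.31 zax [-0.001 -0.001 -1.   ] F [ 0.  -0.5  0.1] w 0.0522
shift in tool mm [  0.5   1.  176.4]
turn tool deg [-0.08  0.02  0.21] shift in final axes [  0.4   0.8 176.4]
```

View pics/w6.png

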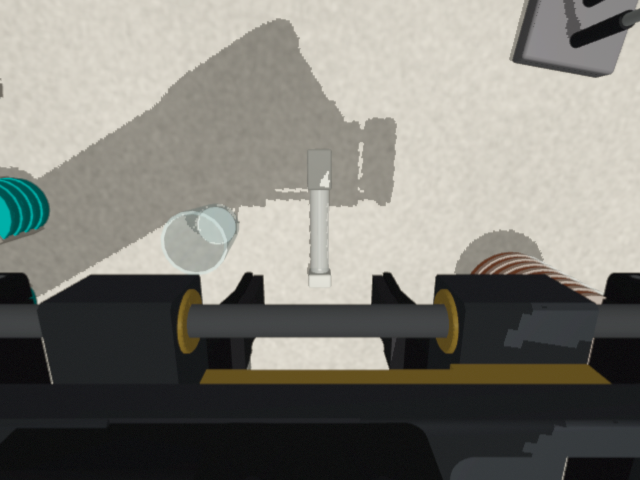

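```bash
python3 -m crank '[[[0.6,0,1,40,0,0,0],[0.6,0,0,40,0,0,0],[0.6,0,0,40,0,0,0],[0.6,0,0,30,0,0,0],[0.6,0,0,15,0,0,0],[0.6,0,0,8,0,0,0],[0.6,0,0,0,0,0,0],[0.6,0,0,0,0,0,0]]]'; python3 -c "
from h import *
to([.6168,.3055,.008],99.1)"
```

```text
time: 32.55
ee_pos: [0.6184, 0.3059, 0.0128]
eef_rot: [2.038, 2.39, 0.003]
contact_force: [0.5, -0.6, -0.5]
grip_width: 0.0521
t 32.55 tcp [0.6184 0.3059 0.0128] yaw(x) 99.11 zax [ 0.002  0.001 -1.   ] F [ 0.5 -0.6 -0.5] w 0.0521
shift in tool mm [-0.2 -1.6  4.8]
turn tool deg [ 0.12 -0.05  0.01] shift in final axes [-0.2 -1.6  4.8]
```

```bash
python3 -m crank '[[[0.6,0,-1,5,0,0,0],[0.6,0,0,0,0,0,0],[0.05,0,0,0,0,0,0],[0.05,0,0,0,0,0,0],[0.05,0,0,0,0,0,0],[0.05,0,0,0,0,0,0],[0.05,0,0,0,0,0,0],[0.05,0,0,0,0,0,0],[0.05,0,0,-15,0,0,0],[0.05,0,0,-40,0,0,0],[0.05,0,0,-40,0,0,0],[0.05,0,0,-40,0,0,0],[0.05,0,0,-40,0,0,0],[0.05,0,0,0,0,0,-7.4],[0.05,0,0,0,0,0,-7.4],[0.05,0,0,0,0,0,-7.4],[0.05,0,0,0,0,0,-7.4],[0.05,0,0,0,0,0,-7.6],[0.05,0,0,0,0,0,0],[0.05,0,0,0,0,0,0]]]'; python3 -c "
from h import *
c=cam('wrist'); cv2.imwrite('pics/w7.png',c['img'][:,:,::-1])
p=np.load('case.npy'); q=R.from_euler('z',p[2]).apply([.017,.040,0])+[p[0],p[1],0]; print(q)
to([q[0],q[1],.19],136.4)"
```

```text
time: 34.55
ee_pos: [0.6165, 0.3051, 0.1819]
eef_rot: [1.175, 2.913, 0.001]
contact_force: [0.6, 0.6, -0.0]
grip_width: 0.0172
[ 0.54027114 -0.2152355   0.        ]
t 34.60 tcp [0.6165 0.3051 0.1817] yaw(x) 136.08 zax [ 0.  0. -1.] F [-0.8 -0.8 -0.7] w 0.0173
shift in tool mm [-306.1 -427.7   -8.4]
turn tool deg [ 0.02  0.   -0.32] shift in final axes [-303.6 -429.4   -8.3]
```

View pics/w7.png

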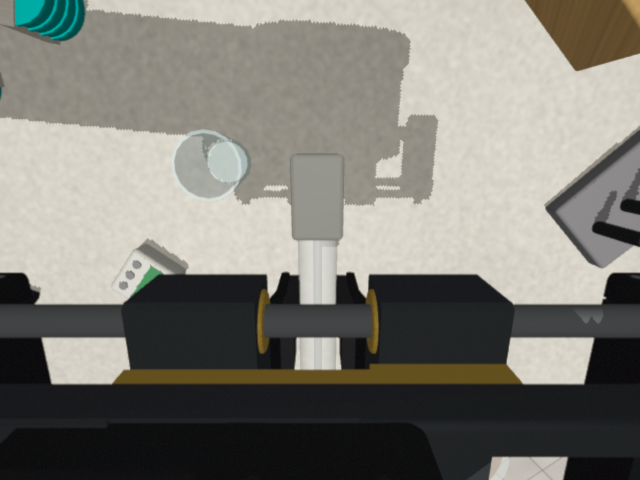

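```bash
python3 -m crank '[[[0.05,-23,-33,-1,0,0,-0.3],[0.05,-23,-33,0,0,0,0],[0.05,-23,-33,0,0,0,0],[0.05,-23,-33,0,0,0,0],[0.05,-23,-33,0,0,0,0],[0.05,-23,-33,0,0,0,0],[0.05,-23,-33,0,0,0,0],[0.05,-23,-33,0,0,0,0],[0.05,-23,-33,0,0,0,0],[0.05,-23,-33,0,0,0,0],[0.05,-23,-33,0,0,0,0],[0.05,-23,-33,0,0,0,0],[0.05,-28,-34,0,0,0,0],[0.05,0,0,0,0,0,0],[0.05,0,0,0,0,0,0],[0.05,0,0,0,0,0,0]]]'; python3 -c "
from h import *
c=cam('top');crop(c,320,560,120,340,2.5,'t12')
c=cam('scene');crop(c,120,420,60,300,2.5,'s12')
to([.5403,-.2152,.0145],136.4)"
```

```text
time: 36.2
ee_pos: [0.542, -0.2148, 0.1825]
eef_rot: [1.162, 2.919, 0.001]
contact_force: [0.1, -0.1, -0.9]
grip_width: 0.0169
t 36.30 tcp [ 0.542  -0.2145  0.1824] yaw(x) 136.67 zax [ 0.  0. -1.] F [ 0.1 -0.6 -0.5] w 0.0174
shift in tool mm [  0.8  -1.7 167.9]
turn tool deg [0.02 0.01 0.27] shift in final axes [  0.8  -1.7 167.9]
```

View pics/t12.png

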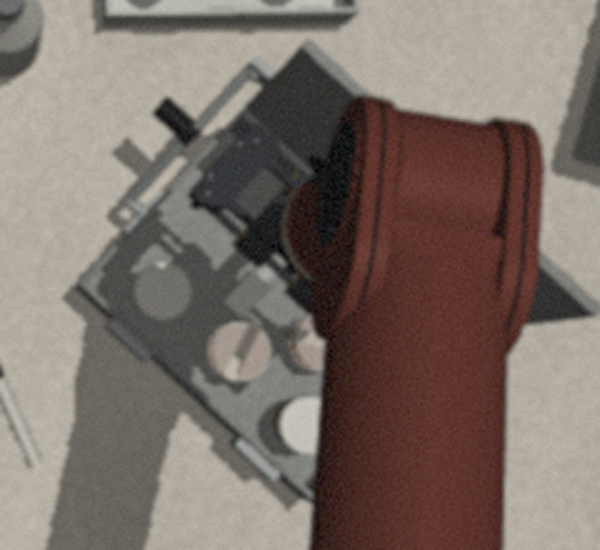

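View pics/s12.png

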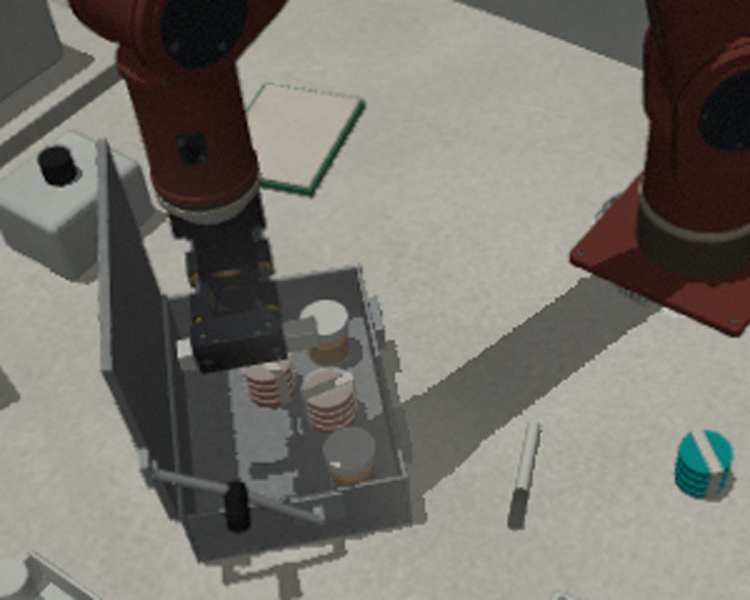

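```bash
python3 -m crank '[[[0.05,0,-1,35,0,0,0.3],[0.05,0,0,35,0,0,0],[0.05,0,0,35,0,0,0],[0.05,0,0,25,0,0,0],[0.05,0,0,15,0,0,0],[0.05,0,0,7,0,0,0],[0.05,0,0,0,0,0,0],[0.05,0,0,0,0,0,0]]]'; python3 -c "
from h import *
c=cam('scene');crop(c,120,420,60,300,2.5,'s13')
to([.5405,-.2150,.0145],136.4)"
```

```text
time: 37.1
ee_pos: [0.5419, -0.2169, 0.0314]
eef_rot: [1.169, 2.914, 0.0]
contact_force: [0.7, -0.1, 0.3]
grip_width: 0.0173
t 37.15 tcp [ 0.542  -0.2171  0.0316] yaw(x) 136.29 zax [ 0.002 -0.001 -1.   ] F [-0.4  0.8 -1.3] w 0.0174
shift in tool mm [ 2.5  0.5 17.1]
turn tool deg [ 0.05  0.12 -0.11] shift in final axes [ 2.5  0.5 17.1]
```

View pics/s13.png

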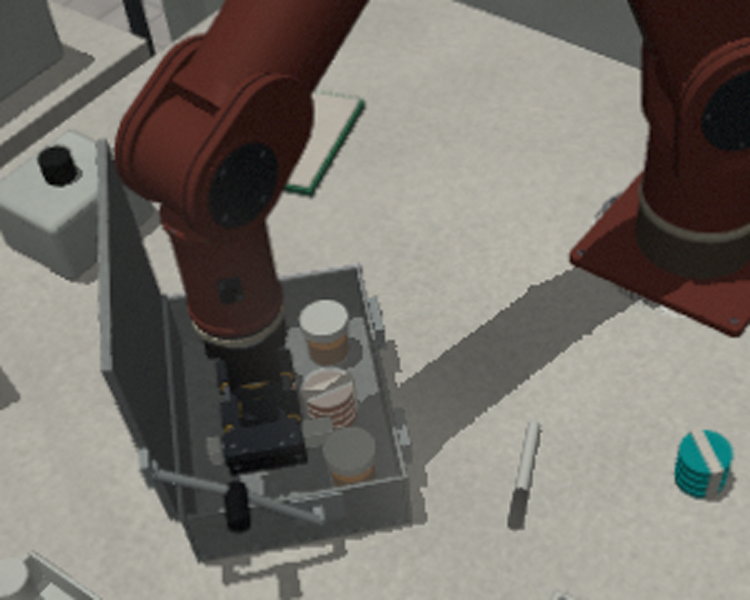

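```bash
python3 -m crank '[[[0.05,0,0,8,0,0,0],[0.05,0,0,5,0,0,0],[0.05,0,0,3,0,0,0],[0.05,0,0,0,0,0,0],[0.05,0,0,0,0,0,0]]]'; python3 -c "
from h import *
st()"
```

```text
time: 37.65
ee_pos: [0.5409, -0.2168, 0.0141]
eef_rot: [-1.17, -2.916, -0.0]
contact_force: [0.2, -0.3, -1.0]
grip_width: 0.017
t 37.65 tcp [ 0.5409 -0.2168  0.0141] yaw(x) 136.28 zax [-0.  0. -1.] F [ 0.2 -0.3 -1. ] w 0.0170
```

```bash
python3 -m crank '[[[0.45,0,0,0,0,0,0],[0.45,0,0,0,0,0,0],[0.45,0,0,0,0,0,0],[0.45,0,0,0,0,0,0],[0.45,0,0,-15,0,0,0],[0.45,0,0,-40,0,0,0],[0.45,0,0,-50,0,0,0],[0.45,0,0,-50,0,0,0],[0.2,30,-30,-35,0,0,0],[0.2,30,-30,0,0,0,0],[0.2,30,0,0,0,0,0],[0.2,30,0,0,0,0,0],[0.2,30,0,0,0,0,0],[0.2,0,0,0,0,0,0]]]'; python3 -c "
from h import *
c=cam('top');crop(c,320,560,120,340,2.5,'t14')
c=cam('scene');crop(c,120,420,60,300,2.5,'s14')
st()"
```

```text
time: 39.05
ee_pos: [0.3932, -0.1544, 0.2021]
eef_rot: [1.167, 2.916, -0.003]
contact_force: [-0.1, -0.9, -0.5]
grip_width: 0.0176
t 39.15 tcp [ 0.3951 -0.1566  0.2022] yaw(x) 136.32 zax [ 0.002 -0.002 -1.   ] F [ 1.  -0.5  0.3] w 0.0176
```

View pics/t14.png

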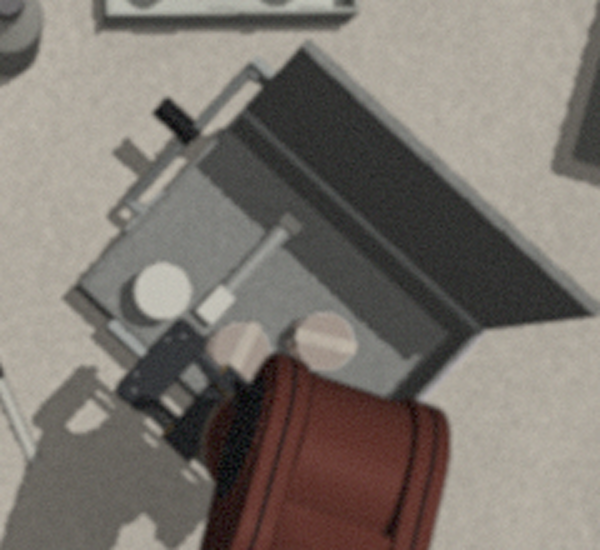

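View pics/s14.png

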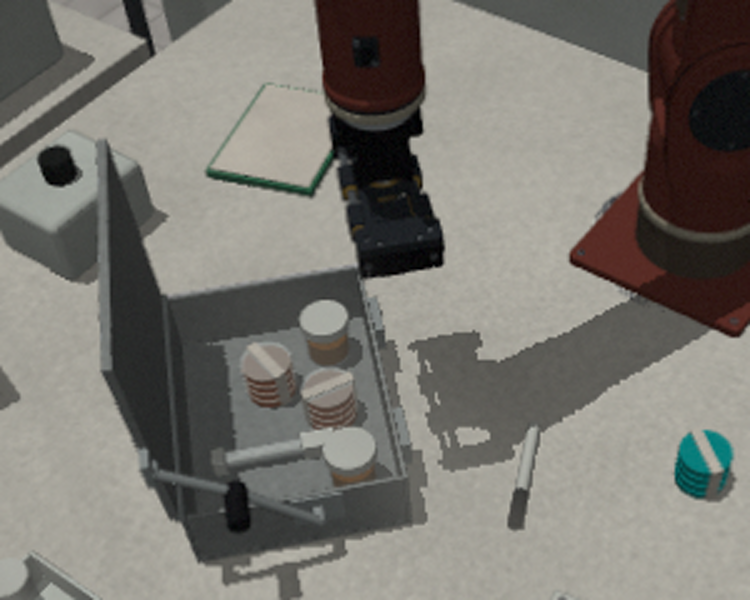

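```bash
python3 -c "
from h import *
c=cam('top');s=cam('scene');p=np.load('case.npy')
crop(c,365,435,140,200,8,'pt');crop(s,190,250,235,290,9,'ps')
P=lambda q:R.from_euler('z',p[2]).apply(q)+[p[0],p[1],0]
print('pad ends', proj(c,[P([.049,.168,.131]),P([.049,.212,.131])]),proj(s,[P([.049,.168,.131]),P([.049,.212,.131])]))
to(P([.0,.197,.22]),136.4)
"
```

```text
pad ends [[394.81023219 173.10060661]
 [380.13608433 159.53153325]] [[214.29909511 256.43290192]
 [216.18068393 272.39880527]]
t 39.25 tcp [ 0.3956 -0.157   0.2017] yaw(x) 136.28 zax [ 0.001 -0.001 -1.   ] F [-0.3  0.4 -0.1] w 0.0172
shift in tool mm [-127.5  214.9  -18.1]
turn tool deg [ 0.02  0.07 -0.12] shift in final axes [-128.   214.6  -18.3]
```

View pics/pt.png

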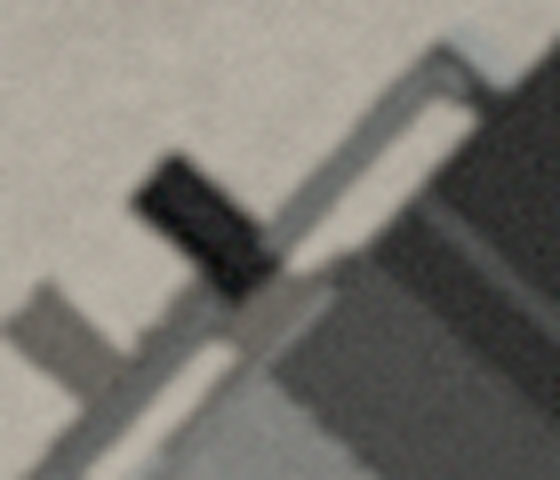

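View pics/ps.png

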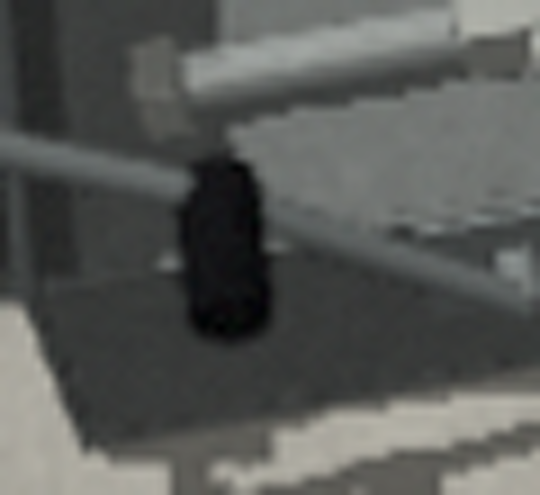

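```bash
python3 -m crank '[[[0,0,30,-4,0,0,0],[0,-18,30,-4,0,0,0],[0,-22,30,-4,0,0,0],[0,-22,30,-4,0,0,0],[0,-22,30,-4,0,0,0],[0,-22,30,0,0,0,0],[0,-22,30,0,0,0,0],[0,0,0,0,0,-7.5,0],[0,0,0,0,0,-7.5,0],[0,0,0,0,0,-7.5,0],[0,0,0,0,0,-7.5,0],[0,0,0,0,0,0,0],[0,0,0,0,0,0,0]]]'
cat >> h.py <<'E'
p=np.load('case.npy')
Rc=R.from_euler('z',p[2])
def C2W(q): return Rc.apply(q)+[p[0],p[1],0]
def W2C(q): return Rc.inv().apply(np.array(q)-[p[0],p[1],0])
def toc(q):
    o,M=st(); print("case tcp",np.round(W2C(o["ee_pos"]),4),"zax in case",np.round(Rc.inv().apply(M[:,2]),3), "shift",np.round(M.T@(C2W(q)-o["ee_pos"])*1000,1), "Fcase",np.round(Rc.inv().apply(o["contact_force"]),1))
E
python3 -c "
from h import *
print(monitor.get_obs()['joint_positions'])
toc([.030,.192,.165])
"
```

```text
time: 40.55
ee_pos: [0.6327, -0.0931, 0.2208]
eef_rot: [0.984, 2.456, -0.263]
contact_force: [0.2, 1.0, 0.6]
grip_width: 0.0003
[ 0.51079557  0.11799737 -0.70760425  1.86076688  0.61588147  0.95747439
  0.32424696]
t 40.55 tcp [ 0.6327 -0.0931  0.2208] yaw(x) 136.33 zax [ 0.36  -0.344 -0.867] F [0.2 1.  0.6] w 0.0003
case tcp [-0.0004  0.1922  0.2208] zax in case [ 0.498 -0.001 -0.867] shift [ 1.5 -0.1 63.5] Fcase [-0.5  0.8  0.6]
```

```bash
python3 -m crank '[[[0,1,0,30,0,0,0],[0,0,0,30,0,0,0],[0,0,0,15,0,0,0],[0,0,0,8,0,0,0],[0,0,0,0,0,0,0],[0,0,0,0,0,0,0]]]'; python3 -c "
from h import *
c=cam('top');crop(c,345,445,110,200,6,'t15')
c=cam('scene');crop(c,150,350,150,310,3.5,'s15')
toc([.0435,.192,.1405])
"
```

```text
time: 41.15
ee_pos: [0.6625, -0.1209, 0.1496]
eef_rot: [0.984, 2.453, -0.263]
contact_force: [-0.7, -0.6, 0.1]
grip_width: 0.0005
t 41.25 tcp [ 0.6625 -0.1207  0.1501] yaw(x) 136.28 zax [ 0.363 -0.345 -0.865] F [ 0.1 -1.5  0.4] w 0.0006
case tcp [0.0403 0.1928 0.1501] zax in case [ 0.501  0.    -0.865] shift [ 2.  -0.8  9.9] Fcase [ 1.1 -1.   0.4]
```

View pics/t15.png

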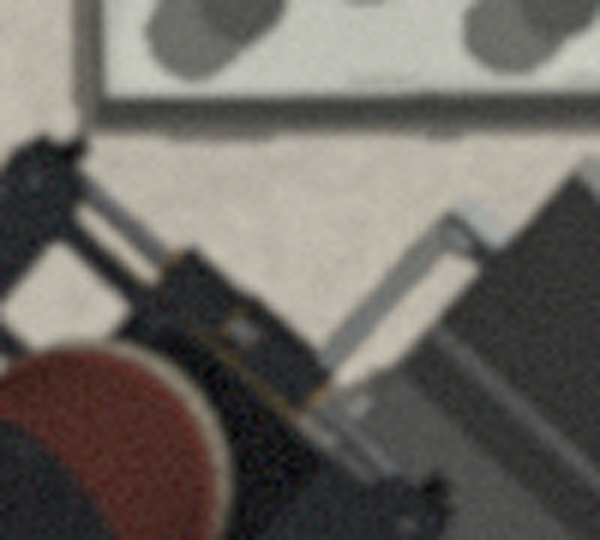

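View pics/s15.png

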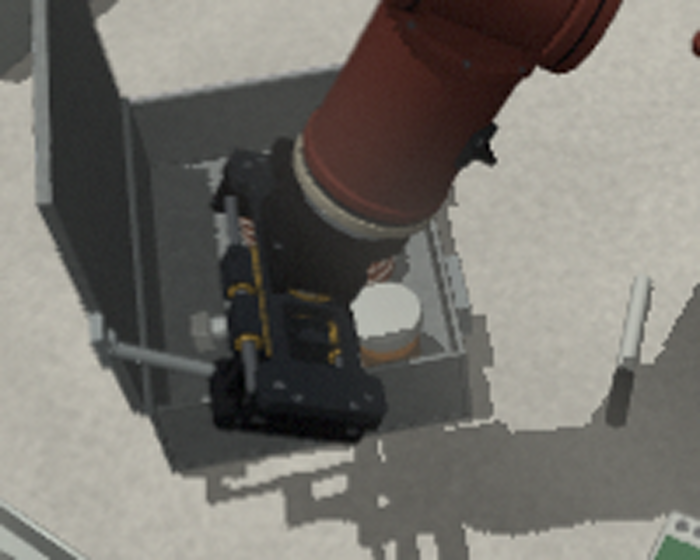

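```bash
python3 -m crank '[[[0,1,0,5,0,0,0],[0,0,0,5,0,0,0],[0,-1,0,5,0,0,0],[0,-1,0,5,0,0,0],[0,0,0,0,0,0,0]]]'; python3 -c "
from h import *
toc([.0503,.192,.1331])
"
```

```text
time: 41.75
ee_pos: [0.6697, -0.1291, 0.131]
eef_rot: [0.985, 2.454, -0.264]
contact_force: [-0.2, 1.1, 0.1]
grip_width: 0.0006
t 41.75 tcp [ 0.6697 -0.1291  0.131 ] yaw(x) 136.28 zax [ 0.361 -0.345 -0.866] F [-0.2  1.1  0.1] w 0.0006
case tcp [0.0513 0.1917 0.131 ] zax in case [ 0.499 -0.001 -0.866] shift [-0.2  0.3 -2.4] Fcase [-0.9  0.6  0.1]
```

```bash
python3 -c "
from h import *
c=cam('scene');crop(c,170,270,210,300,7,'s16');print(proj(c,[monitor.get_obs()['ee_pos']]))
c=cam('wrist'); cv2.imwrite('pics/w16.png',c['img'][:,:,::-1]);print(proj(c,[monitor.get_obs()['ee_pos']]))
"
```

```text
[[214.31656745 265.04526222]]
[[315.25915444 294.069347  ]]
```

View pics/s16.png

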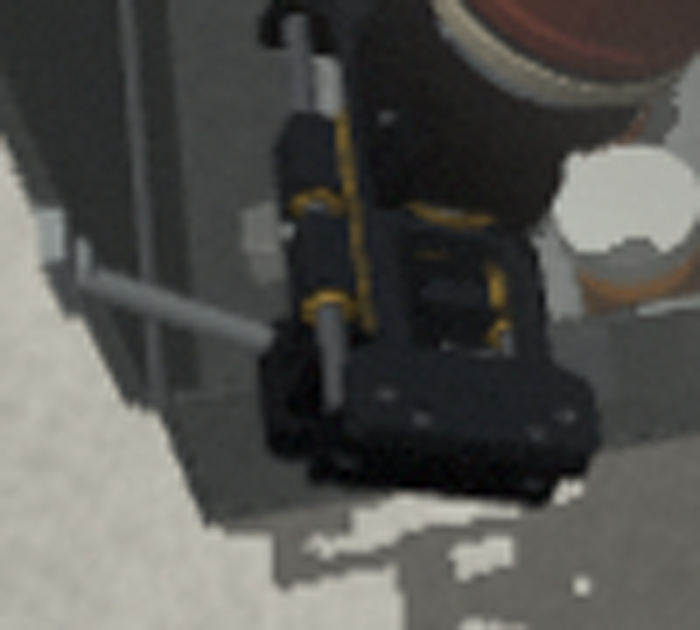

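View pics/w16.png

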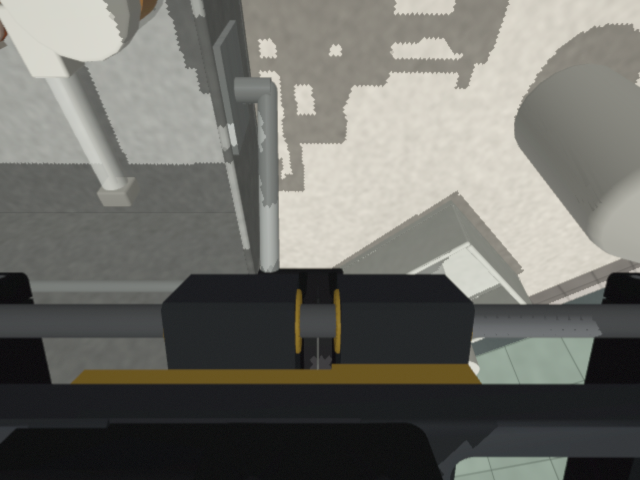

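```bash
python3 -c "
from h import *
c=cam('top');s=cam('scene')
print(W2C(ray(c,(390.6,168.6),.131)),W2C(ray(s,(215,262.5),.131)))
# triangulate
def line(c,uv):
    a=ray(c,uv,.1);b=ray(c,uv,.2);return a,(b-a)/np.linalg.norm(b-a)
a,d=line(c,(390.6,168.6));b,e=line(s,(215,262.5))
t=np.linalg.lstsq(np.stack([d,-e],1),b-a,rcond=None)[0];print(W2C(a+d*t[0]),W2C(b+e*t[1]))
toc([.0503,.192,.1331])
"
```

```text
[0.04998959 0.18153019 0.131     ] [0.04902463 0.18496882 0.131     ]
[0.05089892 0.18163856 0.12695705] [0.04949145 0.1818623  0.12664648]
t 41.95 tcp [ 0.6697 -0.1288  0.1318] yaw(x) 136.29 zax [ 0.361 -0.346 -0.866] F [ 0.3  0.  -0. ] w 0.0003
case tcp [0.0511 0.1919 0.1318] zax in case [ 0.5   -0.001 -0.866] shift [ 0.1  0.1 -1.5] Fcase [ 0.2  0.2 -0. ]
```

```bash
python3 -m crank '[[[0,-1,-2,5,0,0,0],[0,0,-2,5,0,0,0],[0,0,0,5,0,0,0],[0,0,0,5,0,0,0],[0,0,0,0,0,0,0]]]'; python3 -c "
from h import *
toc([.0642,.188,.1113])
c=cam('scene');crop(c,150,290,160,300,5,'s17')
"
```

```text
time: 42.45
ee_pos: [0.6744, -0.1384, 0.1136]
eef_rot: [0.984, 2.455, -0.263]
contact_force: [-0.2, 2.1, -0.2]
grip_width: 0.0001
t 42.45 tcp [ 0.6744 -0.1384  0.1136] yaw(x) 136.35 zax [ 0.36  -0.344 -0.867] F [-0.2  2.1 -0.2] w 0.0001
case tcp [0.0611 0.1881 0.1136] zax in case [ 0.498 -0.001 -0.867] shift [-1.5 -0.1  3.5] Fcase [-1.5  1.4 -0.2]
```

View pics/s17.png

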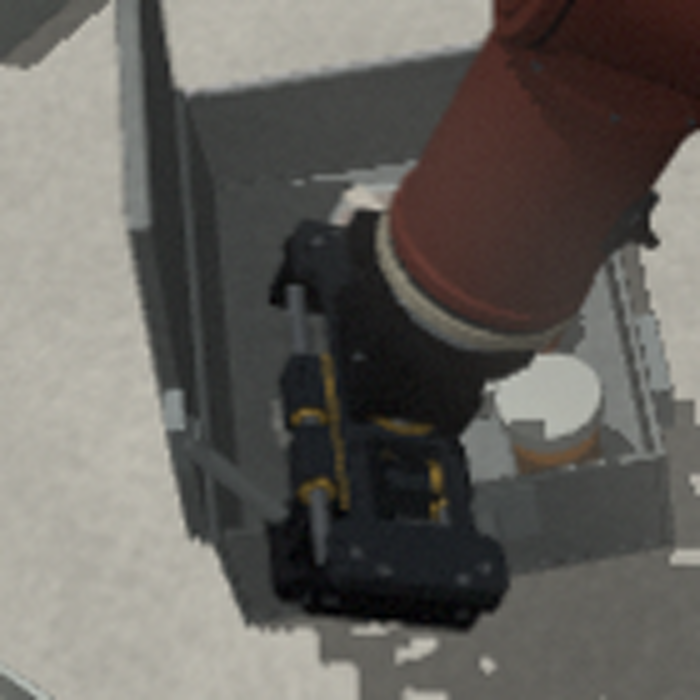

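```bash
python3 -m crank '[[[0,0,0,5,0,0,0],[0,1,0,5,0,0,0],[0,1,0,5,0,0,0],[0,0,0,0,0,0,0]]]'; python3 -c "
from h import *
toc([.0642,.188,.1113])
c=cam('scene');crop(c,150,290,160,300,5,'s18')
"
```

```text
time: 42.9
ee_pos: [0.6775, -0.1421, 0.0991]
eef_rot: [0.984, 2.457, -0.264]
contact_force: [-1.9, 2.3, 0.9]
grip_width: 0.0003
t 42.90 tcp [ 0.6775 -0.1421  0.0991] yaw(x) 136.39 zax [ 0.359 -0.345 -0.867] F [-1.9  2.3  0.9] w 0.0003
case tcp [0.0659 0.1876 0.0991] zax in case [ 0.497 -0.002 -0.867] shift [ -4.6   0.4 -11.5] Fcase [-2.9  0.4  0.9]
```

View pics/s18.png

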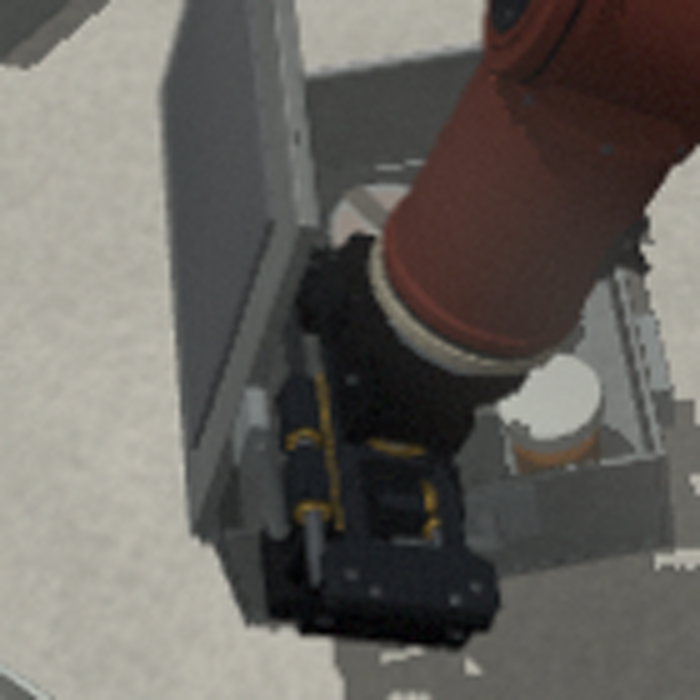

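```bash
python3 -m crank '[[[0,2,0,-15,0,0,0],[0,8,0,-25,0,0,0],[0,15,0,-35,0,0,0],[0,20,0,-40,0,0,0],[0,20,0,-40,0,0,0],[0,30,0,-30,0,0,0],[0,30,0,-30,0,0,0],[0,0,0,0,0,0,0]]]'; python3 -c "
from h import *
toc([.0642,.188,.1113])
c=cam('scene');crop(c,120,360,60,310,2.3,'s19')
c=cam('top');crop(c,320,560,80,340,2.3,'t19')
"
```

```text
time: 43.75
ee_pos: [0.5217, 0.0103, 0.2279]
eef_rot: [0.976, 2.451, -0.262]
contact_force: [0.6, 0.2, -0.2]
grip_width: 0.0002
t 43.75 tcp [0.5217 0.0103 0.2279] yaw(x) 136.53 zax [ 0.367 -0.345 -0.864] F [ 0.6  0.2 -0.2] w 0.0002
case tcp [-0.152   0.1905  0.2279] zax in case [ 0.504  0.003 -0.864] shift [-128.    -3.5  209.7] Fcase [ 0.3  0.6 -0.2]
```

View pics/s19.png

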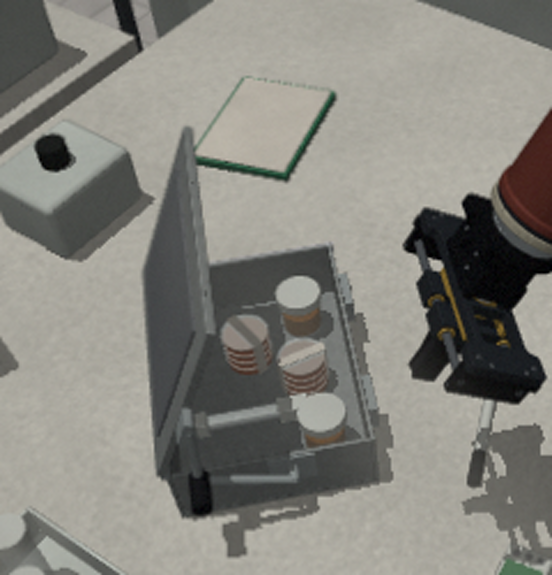

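View pics/t19.png

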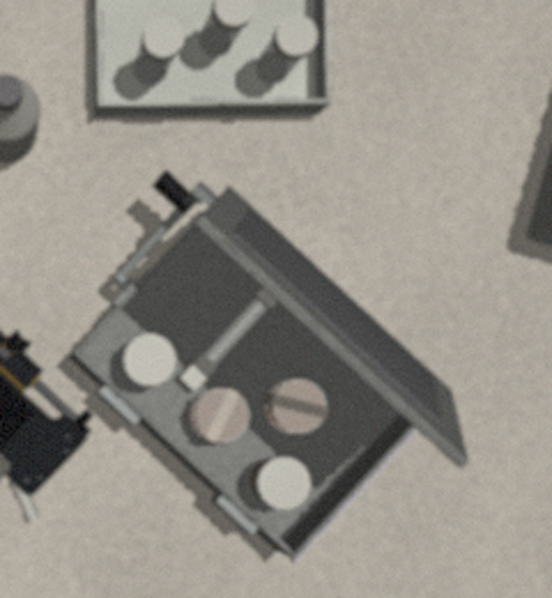

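```bash
python3 -c "
from h import *
c=cam('top');s=cam('scene')
for a in (1.0,1.1,1.2,1.3,1.4):
    P=[C2W([.11-.22*np.cos(a),y,.08+.22*np.sin(a)]) for y in(-.15,.15)]
    print(a,np.round((proj(s,P)-[120,60])*2.3).tolist(),np.round((proj(c,P)-[320,80])*2.3).tolist(), W2C(P[0]))
"
```

```text
1.0 [[223.0, 133.0], [253.0, 339.0]] [[427.0, 494.0], [164.0, 251.0]] [-0.00886651 -0.15        0.26512362]
1.1 [[203.0, 127.0], [230.0, 335.0]] [[447.0, 477.0], [181.0, 232.0]] [ 0.01020885 -0.15        0.27606562]
1.2 [[183.0, 124.0], [206.0, 332.0]] [[468.0, 460.0], [199.0, 213.0]] [ 0.03028129 -0.15        0.2850486 ]
1.3 [[162.0, 121.0], [181.0, 331.0]] [[488.0, 441.0], [217.0, 193.0]] [ 0.05115026 -0.15        0.2919828 ]
1.4 [[140.0, 121.0], [155.0, 332.0]] [[508.0, 422.0], [236.0, 173.0]] [ 0.07260723 -0.15        0.29679894]
```

```bash
python3 -m crank '[[[0,0,0,0,0,7.5,0],[0,0,0,0,0,7.5,0],[0,0,0,0,0,7.5,0],[0,0,0,0,0,7.5,0],[0,0,0,-44,0,0,0],[0,0,0,-44,0,0,0],[0,0,0,-44,0,0,0],[0,0,0,0,0,0,0],[0,-30,-24,0,0,0,0],[0,-30,-24,0,0,0,0],[0,-30,-24,0,0,0,0],[0,-30,-24,0,0,0,0],[0,-30,-24,0,0,0,0],[0,-30,-24,0,0,0,0],[0,-30,-24,0,0,0,0],[0,-32,-22,0,0,0,0],[0,0,0,0,0,0,0],[0,0,0,0,0,0,0]]]'; python3 -c "
from h import *
toc([.085,0,.28])
c=cam('scene');crop(c,120,360,60,310,2.3,'s20')
"
```

```text
time: 45.75
ee_pos: [0.5661, -0.3008, 0.3545]
eef_rot: [-1.173, -2.911, -0.001]
contact_force: [-1.0, 0.7, -0.8]
grip_width: 0.0006
t 45.75 tcp [ 0.5661 -0.3008  0.3545] yaw(x) 136.09 zax [-0.003  0.002 -1.   ] F [-1.   0.7 -0.8] w 0.0006
case tcp [ 0.0948 -0.0041  0.3545] zax in case [-0.003 -0.    -1.   ] shift [ 9.5  4.1 74.5] Fcase [-1.2 -0.1 -0.8]
```

View pics/s20.png

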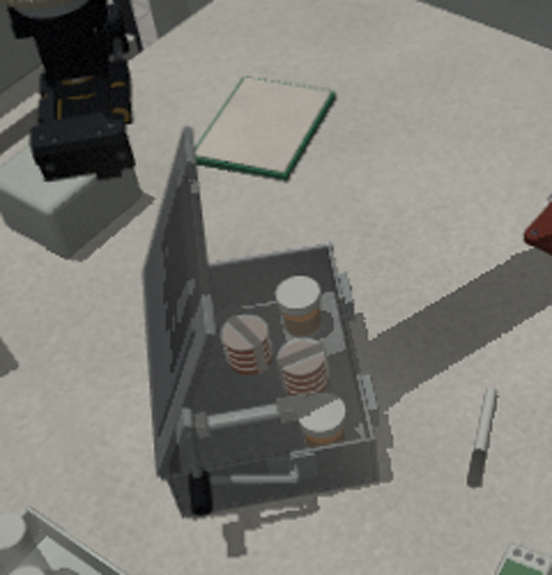

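```bash
python3 -m crank '[[[0,5,4,35,0,0,0],[0,0,0,30,0,0,0],[0,0,0,15,0,0,0],[0,10,0,3,0,0,0],[0,10,0,0,0,0,0],[0,0,0,0,0,0,0]]]'; python3 -c "
from h import *
toc([.0545,0,.2694])
pp=None
for a in np.arange(1.2,-.01,-.1):
    q=np.array([.11-.2*np.cos(a)+.01*np.sin(a)+.0095,.08+.2*np.sin(a)+.01*np.cos(a)])*1000
    print(round(a,2),np.round(q,1),'' if pp is None else np.round([-(q-pp)[0],-(q-pp)[1]],1)); pp=q
"
```

```text
time: 46.4
ee_pos: [0.5514, -0.2772, 0.2759]
eef_rot: [1.167, 2.914, -0.0]
contact_force: [0.2, 0.5, -0.3]
grip_width: 0.0003
t 46.40 tcp [ 0.5514 -0.2772  0.2759] yaw(x) 136.36 zax [ 0.002 -0.001 -1.   ] F [ 0.2  0.5 -0.3] w 0.0003
case tcp [0.0678 0.0028 0.2759] zax in case [ 0.002  0.001 -1.   ] shift [13.3 -2.8  6.4] Fcase [-0.2  0.5 -0.3]
1.2 [ 56.3 270. ] 
1.1 [ 37.7 262.8] [18.7  7.3]
1.0 [ 19.9 253.7] [17.8  9.1]
0.9 [  3.  242.9] [16.8 10.8]
0.8 [-12.7 230.4] [15.7 12.4]
0.7 [-27.  216.5] [14.4 13.9]
0.6 [-39.9 201.2] [12.9 15.3]
0.5 [-51.2 184.7] [11.3 16.5]
0.4 [-60.8 167.1] [ 9.6 17.6]
0.3 [-68.6 148.7] [ 7.8 18.4]
0.2 [-74.5 129.5] [ 5.9 19.1]
0.1 [-78.5 109.9] [ 4.  19.6]
-0.0 [-80.5  90. ] [ 2.  19.9]
```

```bash
python3 -m crank '[[[0,7,0,3,0,0,0],[0,6,0,4,0,0,0],[0,9,0,4,0,0,0],[0,9,0,4,0,0,0],[0,9,0,4.5,0,0,0],[0,9,0,4.5,0,0,0],[0,0,0,0,0,0,0]]]'; python3 -c "
from h import *
toc([.0199,0,.2537])
c=cam('scene');crop(c,120,360,60,310,2.3,'s21')
"
```

```text
time: 47.1
ee_pos: [0.5148, -0.2435, 0.249]
eef_rot: [-1.168, -2.915, 0.0]
contact_force: [0.4, -0.5, -0.2]
grip_width: 0.0005
t 47.10 tcp [ 0.5148 -0.2435  0.249 ] yaw(x) 136.32 zax [-0.001  0.    -1.   ] F [ 0.4 -0.5 -0.2] w 0.0005
case tcp [0.0181 0.002  0.249 ] zax in case [-0.001 -0.001 -1.   ] shift [-1.8 -2.  -4.7] Fcase [ 0.6 -0.1 -0.2]
```

View pics/s21.png

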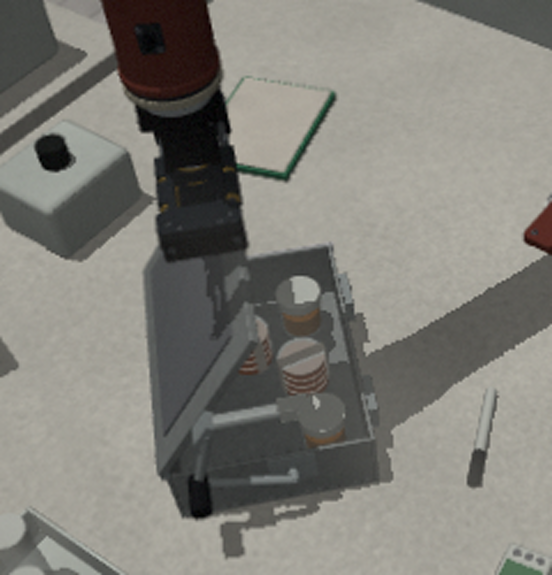

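```bash
python3 -m crank '[[[0,8,0,3,0,0,0],[0,8,0,4,0,0,0],[0,8,0,6,0,0,0],[0,8,0,6.2,0,0,0],[0,7.2,0,7,0,0,0],[0,7.2,0,7,0,0,0],[0,6.5,0,7.6,0,0,0],[0,6.4,0,7.6,0,0,0],[0,5.6,0,8.2,0,0,0],[0,5.6,0,8.2,0,0,0],[0,0,0,0,0,0,0]]]'; python3 -c "
from h import *
toc([-.0512,0,.1847])
c=cam('scene');crop(c,120,360,60,310,2.3,'s22')
"
```

```text
time: 48.25
ee_pos: [0.4638, -0.195, 0.1835]
eef_rot: [-1.168, -2.914, -0.0]
contact_force: [-0.3, -0.2, -0.3]
grip_width: 0.0004
t 48.25 tcp [ 0.4638 -0.195   0.1835] yaw(x) 136.31 zax [-0.002  0.001 -1.   ] F [-0.3 -0.2 -0.3] w 0.0004
case tcp [-0.0524  0.0019  0.1835] zax in case [-0.002 -0.001 -1.   ] shift [-1.2 -1.9 -1.2] Fcase [-0.1 -0.3 -0.3]
```

View pics/s22.png

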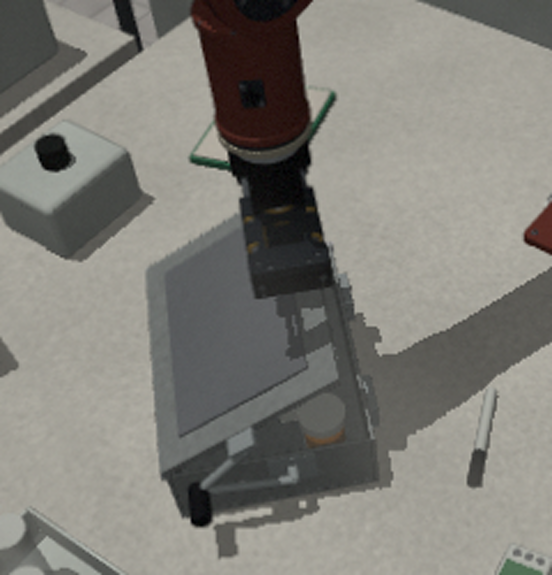

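```bash
python3 -m crank '[[[0,4,0,8,0,0,0],[0,4,0,8.5,0,0,0],[0,2.6,0,6.1,0,0,0],[0,2.6,0,6.1,0,0,0],[0,2.6,0,6.2,0,0,0],[0,2,0,6.4,0,0,0],[0,2,0,6.4,0,0,0],[0,2,0,6.4,0,0,0],[0,1,0,5,0,0,0],[0,1,0,5,0,0,0],[0,1,0,5,0,0,0],[0,0,0,0,0,0,0]]]'; python3 -c "
from h import *
toc([-.0785,0,.11])
c=cam('scene');crop(c,120,360,60,310,2.3,'s23')
"
```

```text
time: 49.5
ee_pos: [0.4466, -0.1786, 0.115]
eef_rot: [-1.169, -2.915, -0.0]
contact_force: [-0.3, 0.8, -0.8]
grip_width: 0.0003
t 49.50 tcp [ 0.4466 -0.1786  0.115 ] yaw(x) 136.29 zax [-0.001  0.001 -1.   ] F [-0.3  0.8 -0.8] w 0.0003
case tcp [-0.0762  0.0019  0.115 ] zax in case [-0.001 -0.    -1.   ] shift [ 2.3 -1.9  5. ] Fcase [-0.8  0.4 -0.8]
```

View pics/s23.png

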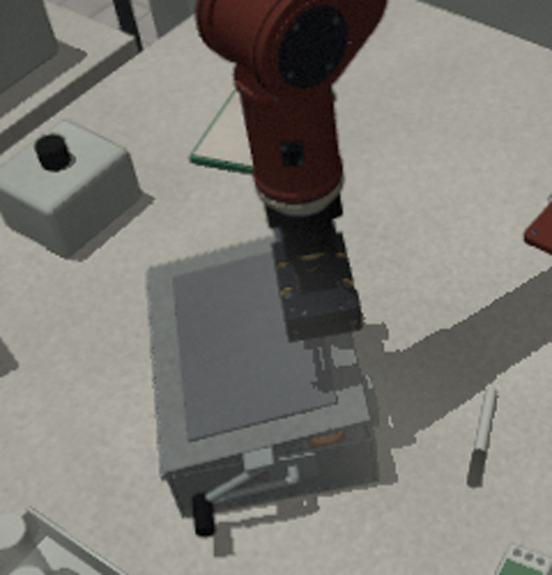

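Nearly down (about 0.13 rad left). Slower to the end, watching force.

```bash
python3 -m crank '[[[0,0.5,0,3,0,0,0],[0,0.5,0,3,0,0,0],[0,0.5,0,3,0,0,0],[0,0.5,0,3,0,0,0],[0,0,0,3,0,0,0],[0,0,0,3,0,0,0],[0,0,0,3,0,0,0],[0,0,0,0,0,0,0]]]'; python3 -c "
from h import *
toc([-.08,0,.09])"
```

```text
time: 50.35
ee_pos: [0.4453, -0.1772, 0.0942]
eef_rot: [-1.169, -2.915, -0.0]
contact_force: [-0.6, 0.8, -0.9]
grip_width: 0.0007
t 50.35 tcp [ 0.4453 -0.1772  0.0942] yaw(x) 136.29 zax [-0.001  0.    -1.   ] F [-0.6  0.8 -0.9] w 0.0007
case tcp [-0.0779  0.002   0.0942] zax in case [-0.001 -0.    -1.   ] shift [ 2.  -2.   4.3] Fcase [-1.   0.2 -0.9]
```

```bash
python3 -m crank '[[[0,0,0,1.5,0,0,0],[0,0,0,1.5,0,0,0],[0,0,0,1,0,0,0],[0,0,0,0.5,0,0,0],[0,0,0,0,0,0,0]]]'; python3 -c "
from h import *
toc([-.08,0,.09])"
```

```text
time: 50.85
ee_pos: [0.4457, -0.1773, 0.0905]
eef_rot: [1.17, 2.916, -0.0]
contact_force: [-1.0, 0.9, 3.1]
grip_width: 0.0007
t 50.85 tcp [ 0.4457 -0.1773  0.0905] yaw(x) 136.29 zax [ 0. -0. -1.] F [-1.   0.9  3.1] w 0.0007
case tcp [-0.0776  0.0022  0.0905] zax in case [ 0. -0. -1.] shift [ 2.3 -2.2  0.5] Fcase [-1.4 -0.   3.1]
```

```bash
python3 -m crank '[[[0,0,0,0.7,0,0,0],[0,0,0,0.7,0,0,0],[0,0,0,0,0,0,0],[0,0,0,0,0,0,0]]]'; python3 -m crank '[[[0,0,0,0.5,0,0,0],[0,0,0,0,0,0,0],[0,0,0,0,0,0,0]]]'
```

```text
time: 51.25
ee_pos: [0.4457, -0.1774, 0.0903]
eef_rot: [1.17, 2.916, -0.001]
contact_force: [-8.0, 4.1, 20.2]
grip_width: 0.0005
time: 51.55
ee_pos: [0.4457, -0.1774, 0.0902]
eef_rot: [1.17, 2.916, -0.001]
contact_force: [-11.1, 4.6, 24.9]
grip_width: 0.0002
```

Hard stop at z ≈ 0.090: the lid is shut. Back off slowly and check.

```bash
python3 -m crank '[[[0,0,0,-3,0,0,0],[0,0,0,-10,0,0,0],[0,0,0,-30,0,0,0],[0,0,0,-45,0,0,0],[0,0,0,-45,0,0,0],[0,40,0,0,0,0,0],[0,40,20,0,0,0,0],[0,0,45,0,0,0,0],[0,0,45,0,0,0,0],[0,0,45,0,0,0,0],[0,0,0,0,0,0,0],[0,0,0,0,0,0,0]]]'; python3 -c "
from h import *
st()
s=cam('scene');crop(s,120,360,60,310,2.3,'s24');cv2.imwrite('pics/sf.png',s['img'][:,:,::-1])
c=cam('top');cv2.imwrite('pics/tf.png',c['img'][:,:,::-1])
for z in (.09,.10):
  P=[C2W([-.11,y,z]) for y in(-.15,.15)]
  print(np.round((proj(s,P)-[120,60])*2.3).tolist())
"
```

```text
time: 52.75
ee_pos: [0.4951, -0.0092, 0.2213]
eef_rot: [-1.166, -2.916, -0.001]
contact_force: [-0.5, -0.5, -0.0]
grip_width: 0.0004
t 52.75 tcp [ 0.4951 -0.0092  0.2213] yaw(x) 136.41 zax [-0.001  0.001 -1.   ] F [-0.5 -0.5 -0. ] w 0.0004
[[330.0, 236.0], [374.0, 433.0]]
[[329.0, 230.0], [374.0, 427.0]]
```

View pics/s24.png

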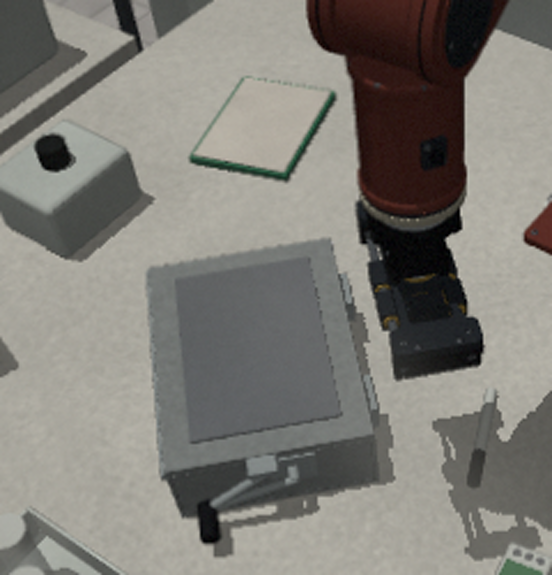

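View pics/tf.png

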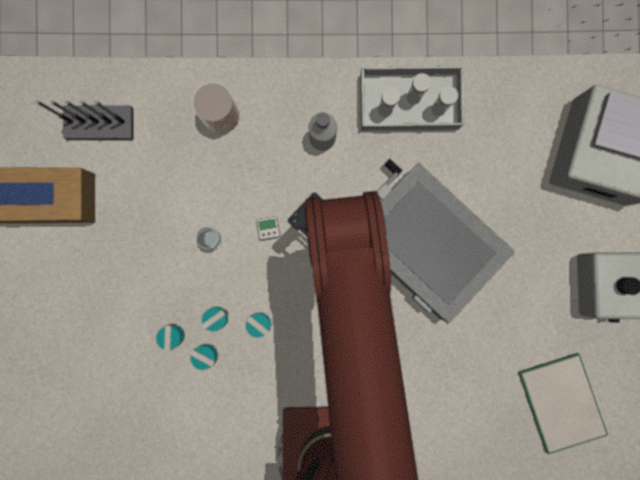

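View pics/sf.png

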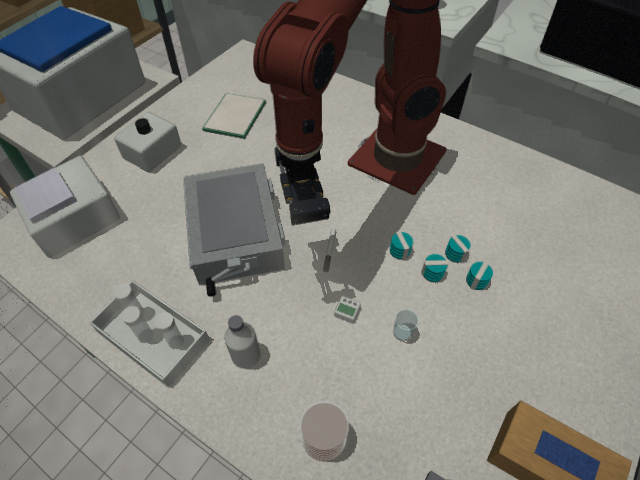

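The lid lies flat on the rim: its corners sit where a shut lid should project (crop about (330,238) and (374,435)). The arm touches nothing and the bystanders have not moved.

```bash
python3 -m crank '[[[0,0,0,0,0,0,0],[0,0,0,0,0,0,0],[0,0,0,0,0,0,0]]]'; python3 -c "
from bench import hand_in
print(hand_in())"
```

```text
time: 53.15
ee_pos: [0.4947, -0.0107, 0.2216]
eef_rot: [1.171, 2.915, -0.001]
contact_force: [0.7, 0.6, -0.6]
grip_width: 0.0008
the job is handed in; nothing more can be done
None
```

The case is packed and shut, and the job is handed in at about 53 s of the 210 s allowed. I put both sample pots and both dish stacks upright on the floor of the case and laid the swab tube flat. No cold block was visible in any picture, so I took it as absent.

I then pressed the knee pad to break the lock and pushed the lid down in slow steps. It met a hard stop with the tool tip at z ≈ 0.090 m, where the closed lid's top should be.

**Last checks:**
- **Lid:** the final pictures show it flat, with its corners where a shut lid should appear.
- **Bystanders:** the beaker, timer, wash bottle, marker and turquoise stacks are where they started, and the arm is touching nothing.

**Things that did not match:**
- **Knee pad position:** it measured about 6–8 mm closer to the case than my fitted case pose predicted, so I shifted the press to suit.
- **Force readings:** the sensor showed almost nothing while pressing the knee and lowering the lid, so I confirmed both by camera. I pressed the shut lid with about 25 N to be sure it was seated.
- **Lid during the knee press:** it came down about 0.4 rad, more than the bend I was aiming for.

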